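# Get the drilling template out from behind the cans and put it on its dowels

## Task

The drilling template lies on the plywood stand behind the short can, the brass tube and the tall spray can. Move all three aside to stand upright on the grey bench mat before you touch the template, then lay the template fully down over both dowels of the drilling fixture. Only then put the two cans and the tube back upright, each on the very spot of the stand where it stood at the start, not merely on a free one.

Things in the scene. Friction and masses are not known exactly. Their poses are not given: they have to be found in the camera images.
- grease_can: short aluminium can with a whitish paper band round its middle, standing; 52 mm diameter and straight up to 110 mm, slightly narrower top, 125 mm tall in all, about 0.25 kg. Origin: centre of its underside, z up.
- brass_tube: plain brass tube standing on end, 28 mm diameter, 150 mm tall, about 0.3 kg. Origin: centre of its lower end, z up.
- spray_can: tall spray can with a red cap, standing; 55 mm diameter up to 166 mm, cap 39 mm wide above that, 203 mm tall in all; about 0.34 kg. Origin: centre of its underside, z up.
- template: drilling template: aluminium plate 56 (x) x 150 (y) mm, 8 mm thick, with two 12 mm through holes on its long centre line at y = -60 and +60 mm, and in the middle an upright black grip block 16 mm (x) by 60 mm (y), its top 42 mm above the plate's underside. The small dark dots are not holes. About 0.25 kg. Origin: centre of the underside, z up; either way round fits.
- fixture: drilling fixture, fixed: grey base 90 (x) x 200 (y) mm, 14 mm thick, with two upright steel dowels of 8 mm diameter on its long centre line at y = -60 and +60 mm, rising 20 mm above the base's top, the upper 8 mm tapered to 2 mm. Origin: centre of the underside. The template belongs flat on the base's top, 14 mm above this origin, a dowel in each hole.
- stand: plywood board, fixed, 150 (x) x 240 (y) mm, top 12 mm above the bench. Three round dark places of 68 mm in a row at x = -42 mm, y = -80, 0, +80 mm, on which the cans and the tube stand in an order that changes; behind them a dark rectangle (centre x = +20 mm) where the template lies. Origin: centre of the underside; x points away from the robot.
- mat: side area: grey rectangular bench mat, fixed, 160 x 220 mm, 4 mm thick, flat; long side along its y. Room for all three standing things. Origin: centre of the underside.

How it is judged:
By the outcome, as a careful person would: the job done as asked, in the order asked, and still so for the second after the job is handed in, with the robot touching nothing.
It also fails if it takes over 134 s, if anything falls off the work surface, if the arm or the gripper's body presses on something with over 40 N, if the wrist force passes 120 N, or if a joint passes its speed limit or range.

## Robot

A 6-joint arm with a two-finger parallel gripper is mounted at the origin on a cart in front of the work surface, level with it; the furniture and walls round the work are solid. World frame = base frame: x ahead of the robot, y to its left, z up, the work surface at z = 0. Lengths are in m, angles in degrees, forces in N, time in s.
With the tool pointing down it reaches from about 0.35 to 0.95 m from the base axis. Payload 17.4 kg.
Tool frame: the origin (TCP) lies midway between the tips of the shut fingers; the grasp point (between the pads) lies 19 mm behind it; z points along the fingers, x is the direction in which the jaws open and shut, and the axes are right-handed (so a half turn about z gives the same grasp; the last joint's range is limited). The gripper opens to 93 mm and grips with 3 to 60 N. Pads are 15 mm wide; open, the fingers measure 128 mm over their backs; the gripper's body (75 mm by 188 mm) begins 65 mm behind the grasp point.
Start: joints at [66.933, 6.646, 82.598, -0, 90.757, -2.166], TCP at [0.241, 0.631, 0.219] pointing down, gripper open.
Joint ranges: [-162.19, 162.19], [-47.58, 125.68], [4.15, 143.07], [-65.23, 245.23], [0.69, 171.88], [-170.13, 170.13]. Speed limits (degrees/s): [108.29, 108.29, 127.2, 180, 180, 180].

## Interface

Orientations are given as [roll, pitch, yaw] about the fixed x, y, z axes, in that order (R = Rz(yaw) Ry(pitch) Rx(roll)).
In Python, from cell import * gives the robot as it stands. The module is installed in compiled form; this text tells all that it offers.
- The arm moves only by the tool step_arm, never from a script. Its argument "deltas" is a list of rows, each an object with "offset": the shift along the tool's x, y, z scaled (see below), a list of three; "delta_rot": the turn, a rotation vector about the tool's x, y, z scaled (see below), a list of three; "fingers": the opening, from -1 (shut) to 1 (fully open). In form: [{"offset": [tx, ty, tz], "delta_rot": [wx, wy, wz], "fingers": fingers}, ...]. A call has 1 to 10 rows; each row is the pose to reach, as a shift and turn from the pose commanded when the call began, along the tool's axes at that moment; what a row does not reach only later rows make up. The controller multiplies each number of a shift by 0.4 m and each number of a turn by 0.5 rad. A row lasts 1/8 s, in which the tool goes at most 62.5 mm and 10.7 degrees, less where a joint would pass 70% of its speed; a pose out of reach is approached as far as the arm can. A call with a number of a shift or a turn outside -1 to 1 is refused whole. A call with a gripper value outside its range is refused whole. The fingers move at their own pace and stop on an object; "force" is the grip in N (left out, the last holds). Time passes only in rows, so rows that repeat a pose let the fingers close. It gives the time, the measured TCP pose, the force and the opening at its end, in the units of the state.
- sense(): the state, without advancing time (a new reading comes with each control period).
- read_camera(name): name is "scene" or "top" or "wrist"; returns a dict with "img" (384x512x3 uint8, red, green, blue), "vertical_fov" (degrees; the focal length in pixels is half the picture's height over the tangent of half this angle, whatever the lens; pixels are square), "cx", "cy" (the principal point, pixels), "k1" (the pictures are not rectified: a ray, as slopes to the right and down, at radius r is drawn at 1 + k1 r^2 times it, then the intrinsics apply), "rvec" (rotation vector, rad) and "tvec" (3), from world to camera coordinates, as OpenCV has them. Camera axes: x right, y down, z forward; pixel columns grow to the right and rows downward; lengths in m; the calibration is good to about 2 mm. A picture is of the moment at which its call begins. There is no depth.
- close_job(): hands the job in, once; it reports no verdict.
The state is a dict: "clock": time; "joint_pos": joint angles; "joint_velocities": joint speeds; "effort": joint torques, N m; "position": TCP position; "tcp_rot": TCP orientation; "force": force on the tool from outside, world axes, zero at the start; "wrist_torque": the same for the moment, N m; "grip_width": finger opening in m.
Only numpy, scipy, OpenCV 4.12 (cv2) and the standard library are available. Lean on these libraries where they do the work, as an engineer would, in place of code of your own. Each camera call takes 0.05 s, during which the arm holds its last target. There are 200 camera calls.

## Working session

There is one attempt and no reset: what is moved stays moved. The work goes in short steps, Python scripts to look and compute and a tool call to move; the robot and the scene stay as the last step left them, time stands still between calls to the robot, and variables do not carry over. Pictures are saved under pics/ and viewed, about 12 in all and at most 16, crops included, and the job is handed in when it is done.

Besides the shell and the picture viewer there is one more tool, called by a JSON object that holds its "method" and its "body", one argument or row to a line. step_arm: Moves the arm, as the interface text tells. Shifts and turns lie within -1 to 1; 1 stands for 0.4 m of shift or 0.5 rad of turn. Its arguments: {"type":"object","properties":{"deltas":{"type":"array","items":{"type":"object","properties":{"offset":{"type":"array","items":{"type":"number"}},"delta_rot":{"type":"array","items":{"type":"number"}},"fingers":{"type":"number"}}}},"force":{"type":"number"}},"required":["deltas"]}

```bash
mkdir -p pics
cat > h.py <<'E'
import numpy as np, cv2, json
from cell import *
def cam(name,fn=None):
    d=read_camera(name)
    if fn: cv2.imwrite('pics/'+fn+'.png',cv2.cvtColor(d['img'],cv2.COLOR_RGB2BGR)); np.save('pics/'+fn+'.npy',d,allow_pickle=True)
    return d
def load(fn): return np.load('pics/'+fn+'.npy',allow_pickle=True).item()
def K(d):
    h=d['img'].shape[0]; f=h/2/np.tan(np.radians(d['vertical_fov'])/2)
    return np.array([[f,0,d['cx']],[0,f,d['cy']],[0,0,1.]]), np.array([d['k1'],0,0,0,0.])
def proj(d,P):
    k,D=K(d); return cv2.projectPoints(np.float64(P).reshape(-1,1,3),np.float64(d['rvec']),np.float64(d['tvec']),k,D)[0].reshape(-1,2)
def ray(d,uv):
    k,D=K(d); n=cv2.undistortPointsIter(np.float64(uv).reshape(-1,1,2),k,D,None,None,(3,100,1e-12)).reshape(-1,2)
    R=cv2.Rodrigues(np.float64(d['rvec']))[0]; t=np.float64(d['tvec']).ravel()
    return -R.T@t, np.c_[n,np.ones(len(n))]@R
def onplane(d,uv,z):
    c,v=ray(d,uv); return c+v*((z-c[2])/v[:,2])[:,None]
def tri(obs):
    A=np.zeros((3,3));b=np.zeros(3)
    for d,uv in obs:
        c,v=ray(d,[uv]); v=v[0]/np.linalg.norm(v[0]); M=np.eye(3)-np.outer(v,v); A+=M;b+=M@c
    return np.linalg.solve(A,b)
E
python3 - <<'E'
from h import *
for n in('scene','top','wrist'):
    d=cam(n,n+'0'); print(n,d['vertical_fov'],d['cx'],d['cy'],d['k1'],-cv2.Rodrigues(np.float64(d['rvec']))[0].T@np.float64(d['tvec']).ravel())
s=sense(); print(s)
a=cv2.imread('pics/top0.png');b=cv2.imread('pics/scene0.png')
cv2.imwrite('pics/top0b.png',cv2.resize(a,(800,600),interpolation=cv2.INTER_CUBIC));cv2.imwrite('pics/scene0b.png',cv2.resize(b,(800,600),interpolation=cv2.INTER_CUBIC))
E
```

```text
scene 47.58841038740873 264.6052769241961 190.18531580712315 -0.027939942380162813 [-0.09679675 -0.45868578  0.82707495]
top 46.62775004757836 258.5277746051159 198.35606506595076 -0.14122484019332834 [ 4.07069197e-01 -4.82166586e-04  1.18234795e+00]
wrist 65.06606695508954 257.6112426646698 192.14234015469668 -0.023615852427500653 [0.17323304 0.65670666 0.38418843]
{'clock': 0.15, 'joint_pos': array([ 6.69328676e+01,  6.66867948e+00,  8.26249556e+01, -1.02047479e-03,
        9.07577957e+01, -2.16549457e+00]), 'joint_velocities': array([-0.05603183, -0.1290803 , -0.16211107,  0.04661921,  0.01978823,
        0.07303647]), 'effort': array([ 8.32371716e-04, -7.21770000e+01, -6.22947764e+01,  7.79731432e-02,
        2.26884009e-02, -7.42266161e-05]), 'position': array([0.24076785, 0.63043973, 0.21808621]), 'tcp_rot': array([-1.79999076e+02,  5.14325826e-02,  6.90983495e+01]), 'force': array([-0.11063174,  0.30867457,  0.26269332]), 'wrist_torque': array([-0.0438764 ,  0.01195455,  0.0587807 ]), 'grip_width': 0.09277811937148081}
```

View pics/top0b.png

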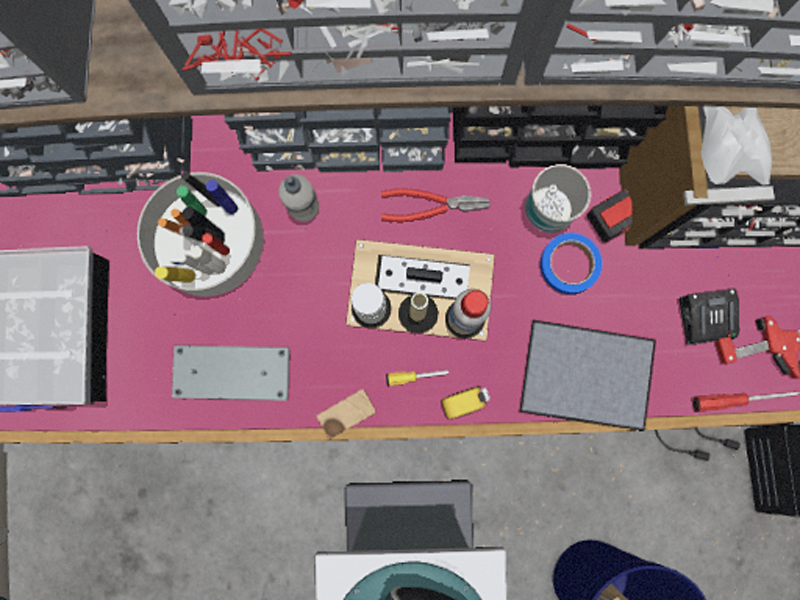

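View pics/scene0b.png

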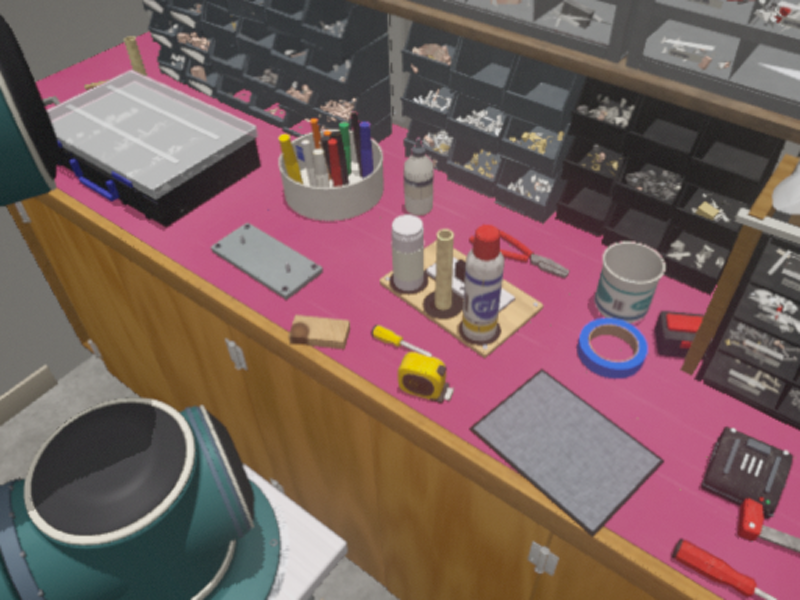

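The top view shows the stand at about (420,290) of 800x600, with the grease can left, the tube in the middle and the spray can right. The fixture is at (231,373) and the mat at (588,375). The scene view confirms the order. Next I measure by fitting the corners in both views.

```bash
cat > m.py <<'E'
from h import *
from scipy.optimize import least_squares
s=512/800.
T=load('top0');S=load('scene0')
def sub(d,uv,w=3):
    g=cv2.cvtColor(d['img'],cv2.COLOR_RGB2GRAY)
    p=np.float32(uv).reshape(-1,1,2)*s
    q=cv2.cornerSubPix(g,p.copy(),(w,w),(-1,-1),(3,50,.01)).reshape(-1,2)
    return q
def rect(lx,ly,z): return np.array([[lx/2,ly/2,z],[lx/2,-ly/2,z],[-lx/2,-ly/2,z],[-lx/2,ly/2,z]])
def fit(obj,obs,x0,freez=True):
    def tr(p):
        c,n=np.cos(p[3]),np.sin(p[3]); return obj@np.array([[c,-n,0],[n,c,0],[0,0,1]]).T+p[:3]
    def f(p): return np.concatenate([(proj(d,tr(p)[i])-uv).ravel() for d,i,uv in obs])
    return least_squares(f,x0,loss='soft_l1'),tr
if __name__=='__main__':
    a=[0,1,2,3]
    data={'stand':(rect(.15,.24,.012),[(T,a,sub(T,[(360,241),(494,254),(487,340),(346,325)])),(S,[1,2,3],sub(S,[(541,305),(488,351),(381,283)]))],[.55,0,0,-.1]),
    'mat':(rect(.16,.22,.004),[(T,a,sub(T,[(533,321),(655,340),(643,429),(520,411)])),(S,a,sub(S,[(543,371),(661,461),(592,528),(473,431)]))],[.4,-.3,0,-.1]),
    'fix':(rect(.09,.2,.014),[(T,a,sub(T,[(173,347),(289,346),(289,401),(174,400)])),(S,a,sub(S,[(248,225),(321,267),(286,294),(212,252)]))],[.4,.3,0,0])}
    for k,(o,ob,x0) in data.items():
        r,tr=fit(o,ob,x0); print(k,r.x[:3].round(4),np.degrees(r.x[3]).round(2),'res',r.fun.round(1))
        for d,i,uv in ob: print((proj(d,tr(r.x)[i])-uv).round(1).tolist())
    # cylinders: tops by tri
    print('tube',tri([(T,np.array((419,300))*s),(S,np.array((445,235))*s)]))
    print('spray',tri([(T,np.array((475,302))*s),(S,np.array((488,233))*s)]))
    print('grease',tri([(T,np.array((370,300))*s),(S,np.array((408,223))*s)]))
    o=[]
    for d,(x,y,w,h) in((T,(215,145,105,80)),(S,(235,135,120,95))):
        o.append(cv2.resize(d['img'][y:y+h,x:x+w],(500,400),interpolation=cv2.INTER_CUBIC))
    cv2.imwrite('pics/crop1.png',cv2.cvtColor(cv2.resize(np.hstack(o),(800,320)),cv2.COLOR_RGB2BGR))
E
python3 m.py
```

```text
stand [ 0.5911 -0.03   -0.001 ] -7.94 res [-0.9 -0.8  0.2 -0.4  0.2  0.4 -1.2  1.   1.   0.3  0.1  0.4  0.1 -0.2]
[[-0.9, -0.8], [0.2, -0.4], [0.2, 0.4], [-1.2, 1.0]]
[[1.0, 0.3], [0.1, 0.4], [0.1, -0.2]]
mat [ 4.378e-01 -3.127e-01 -1.000e-04] -10.34 res [-1.5 -1.5  0.6 -1.6  1.2 -0.1 -1.1  0.6 -0.1 -1.5  1.9  0.3 -1.5  3.7
 -0.3  0.3]
[[-1.5, -1.5], [0.6, -1.6], [1.2, -0.1], [-1.1, 0.6]]
[[-0.1, -1.5], [1.9, 0.3], [-1.5, 3.7], [-0.3, 0.3]]
fix [ 0.4521  0.2942 -0.0017] -1.51 res [-0.6 -1.   2.2 -0.5 -0.5  0.7 -1.3  0.5  0.  -3.   2.4  0.3  0.7  1.1
 -3.5  0.7]
[[-0.6, -1.0], [2.2, -0.5], [-0.5, 0.7], [-1.3, 0.5]]
[[0.0, -3.0], [2.4, 0.3], [0.7, 1.1], [-3.5, 0.7]]
tube [ 0.55000045 -0.02457052  0.16194222]
spray [ 0.53853661 -0.10280984  0.2130095 ]
grease [0.55412891 0.04861267 0.14656167]
```

View pics/crop1.png

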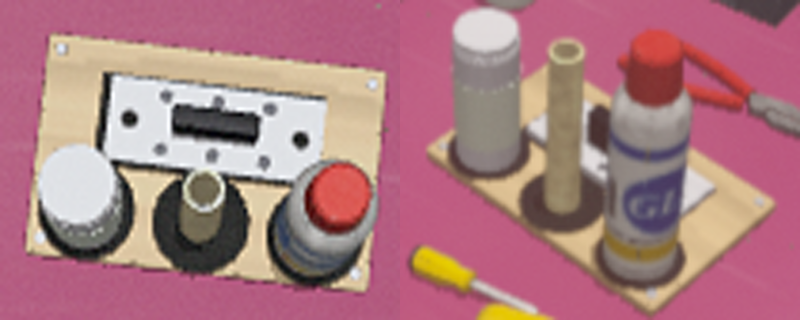

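The crop shows all three standing things centred, or nearly so, on their dark discs: tube at about (200,215), spray base at (320,250) and can base at (90,215). The template lies behind them. The tube and spray tops agree with the places to within 1 mm. I'll plan moves to the wrist viewpoints.

```bash
cat > plan.py <<'E'
from h import *
from scipy.spatial.transform import Rotation as R
def pose(x,y,z,yaw): return np.array([x,y,z],float), R.from_euler('xyz',[180,0,yaw],degrees=True)
def delta(a,b):
    p,r=pose(*a);q,t=pose(*b)
    return (r.inv().apply(q-p)/.4).round(4).tolist(), ((r.inv()*t).as_rotvec()/.5).round(4).tolist()
def back(a,off,rot):
    p,r=pose(*a); q=p+r.apply(np.array(off)*.4); t=r*R.from_rotvec(np.array(rot)*.5)
    return [*q.round(5),round(t.as_euler('xyz',degrees=True)[2],3)]
def show(start,*ws):
    # each call: list of waypoints relative to start of call
    a=start
    for w in ws:
        w=[w] if np.isscalar(w[0]) else w
        print('CALL from',a)
        for b in w:
            o,r=delta(a,b); n=max(np.linalg.norm(np.array(o)*.4)/.0625,abs(r[2])*28.65/10.7); print('  ',b,'off',o,'rot',r,'rows>=%.1f'%n)
        a=w[-1]
E
python3 - <<'E'
from plan import *
s=sense();d=load('wrist0')
Rw=cv2.Rodrigues(np.float64(d['rvec']))[0]; print('cam fwd',Rw[2],'right',Rw[0])
show([*s['position'],s['tcp_rot'][2]],(.3,.45,.42,43),(.47,.22,.42,17),(.56,-.09,.42,-8))
E
```

```text
cam fwd [ 0.2435772  -0.09459215 -0.96525772] right [ 0.3574129   0.93394552 -0.00133258]
CALL from [np.float64(0.24076784924868452), np.float64(0.6304397268621573), np.float64(0.21808621439072715), np.float64(69.09834951431516)]
   (0.3, 0.45, 0.42, 43) off [-0.3686, 0.2993, -0.5048] rot [0.0, -0.0, 0.911] rows>=4.4
CALL from (0.3, 0.45, 0.42, 43)
   (0.47, 0.22, 0.42, 17) off [-0.0813, 0.7104, 0.0] rot [-0.0, -0.0, 0.9076] rows>=4.6
CALL from (0.47, 0.22, 0.42, 17)
   (0.56, -0.09, 0.42, -8) off [-0.0114, 0.8069, 0.0] rot [0.0, -0.0, 0.8727] rows>=5.2
```

Run:
```python
from plan import *
a=[.24077,.63044,.21809,69.1]
b=back(a,[-.3,.3,-.5],[0,0,.9]); show(b,(.45,.36,.42,17),(.57,.02,.42,-8))
```

```text
CALL from [np.float64(0.31007), np.float64(0.47553), np.float64(0.41809), np.float64(43.317)]
   (0.45, 0.36, 0.42, 17) off [0.0564, 0.4501, -0.0048] rot [-0.0, -0.0, 0.9186] rows>=2.9
CALL from (0.45, 0.36, 0.42, 17)
   (0.57, 0.02, 0.42, -8) off [0.0384, 0.9006, 0.0] rot [0.0, -0.0, 0.8727] rows>=5.8
```

{"method": "step_arm", "body": {
  "deltas": [
    {"offset":[0,0,-0.15],"delta_rot":[0,0,0],"fingers":1},
    {"offset":[-0.1,0.1,-0.3],"delta_rot":[0,0,0.3],"fingers":1},
    {"offset":[-0.2,0.2,-0.4],"delta_rot":[0,0,0.6],"fingers":1},
    {"offset":[-0.3,0.3,-0.5],"delta_rot":[0,0,0.9],"fingers":1},
    {"offset":[-0.3,0.3,-0.5],"delta_rot":[0,0,0.9],"fingers":1},
    {"offset":[-0.3,0.3,-0.5],"delta_rot":[0,0,0.9],"fingers":1}
  ]
}}

```text
clock: 0.9
position: [0.3108, 0.4746, 0.4207]
tcp_rot: [-180.0, -0.2, 43.2]
force: [0.0, -0.4, 0.2]
grip_width: 0.0931
```

{"method": "step_arm", "body": {
  "deltas": [
    {"offset":[0.02,0.15,0],"delta_rot":[0,0,0.3],"fingers":1},
    {"offset":[0.04,0.3,0],"delta_rot":[0,0,0.6],"fingers":1},
    {"offset":[0.056,0.45,0],"delta_rot":[0,0,0.92],"fingers":1},
    {"offset":[0.056,0.45,0],"delta_rot":[0,0,0.92],"fingers":1},
    {"offset":[0.056,0.45,0],"delta_rot":[0,0,0.92],"fingers":1}
  ]
}}

```text
clock: 1.52
position: [0.4496, 0.3609, 0.4175]
tcp_rot: [180.0, 0.1, 17.0]
force: [-0.3, -0.1, 0.2]
grip_width: 0.0927
```

```bash
python3 -c "
from h import *
cam('wrist','w1'); print(sense()['position'],sense()['tcp_rot'])"
```

```text
[0.44923705 0.36116176 0.41786557] [1.79998053e+02 6.23761444e-02 1.70908367e+01]
```

{"method": "step_arm", "body": {
  "deltas": [
    {"offset":[0.007,0.15,0],"delta_rot":[0,0,0.2],"fingers":1},
    {"offset":[0.014,0.3,0],"delta_rot":[0,0,0.4],"fingers":1},
    {"offset":[0.021,0.45,0],"delta_rot":[0,0,0.6],"fingers":1},
    {"offset":[0.028,0.6,0],"delta_rot":[0,0,0.8],"fingers":1},
    {"offset":[0.034,0.75,0],"delta_rot":[0,0,0.87],"fingers":1},
    {"offset":[0.038,0.9,0],"delta_rot":[0,0,0.87],"fingers":1},
    {"offset":[0.038,0.9,0],"delta_rot":[0,0,0.87],"fingers":1},
    {"offset":[0.038,0.9,0],"delta_rot":[0,0,0.87],"fingers":1}
  ]
}}

```text
clock: 2.58
position: [0.5693, 0.0215, 0.4185]
tcp_rot: [-180.0, 0.0, -7.9]
force: [-0.0, 0.5, 0.8]
grip_width: 0.0933
```

```bash
python3 -c "
from h import *
cam('wrist','w2'); print(sense()['position'],sense()['tcp_rot'])
a=[cv2.imread('pics/w%d.png'%i) for i in(1,2)]
for i in (1,2): cv2.imwrite('pics/w%db.png'%i,cv2.resize(a[i-1],(800,600),interpolation=cv2.INTER_CUBIC))"
```

```text
[0.5692     0.02188766 0.41871303] [-1.79982290e+02 -5.41354341e-03 -7.83025318e+00]
```

View pics/w1b.png

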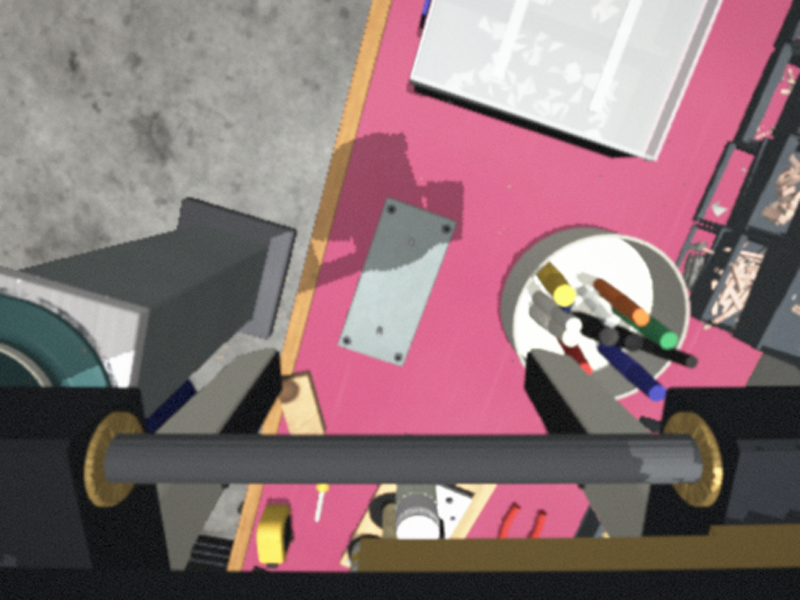

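View pics/w2b.png

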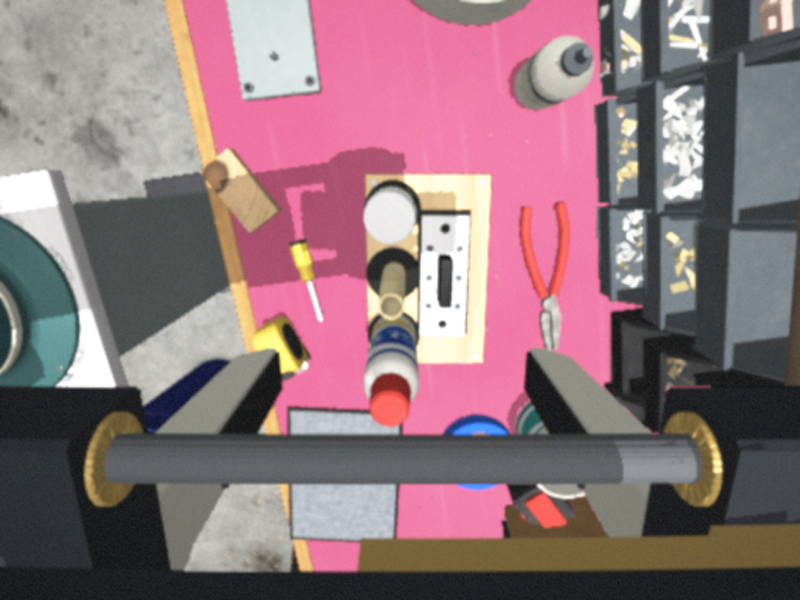

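Wrist view 1 shows the fixture outline from (389,199) to (402,366), with a dowel near (380,331). View 2 shows the can top at (391,213), the tube at (392,305), the cap at (390,400), the template holes at (445,228) and (442,323), and the mat partly visible. I'll refine the measurements with these.

```bash
cat > m2.py <<'E'
from m import *
W1=load('w1');W2=load('w2');a=[0,1,2,3]
def run(k,o,ob,x0):
    r,tr=fit(o,ob,x0); print(k,r.x[:3].round(4),np.degrees(r.x[3]).round(2),[(proj(d,tr(r.x)[i])-uv).round(1).tolist() for d,i,uv in ob]); return r.x
run('stand',rect(.15,.24,.012),[(T,a,sub(T,[(360,241),(494,254),(487,340),(346,325)])),(S,[1,2,3],sub(S,[(541,305),(488,351),(381,283)])),(W2,[0,1,3],sub(W2,[(491,174),(484,363),(365,174)]))],[.55,0,0,-.1])
run('mat',rect(.16,.22,.004),[(T,a,sub(T,[(533,321),(655,340),(643,429),(520,411)])),(S,[0,1,3],sub(S,[(543,371),(661,461),(473,431)])),(W2,[0,3],sub(W2,[(401,410),(289,409)]))],[.4,-.3,0,-.1])
run('fix',rect(.09,.2,.014),[(T,a,np.array([(173.5,347),(290,346),(289.5,401),(173.5,400)])*s),(S,a,np.array([(248,225),(321,267),(286,294),(212,252)])*s),(W1,a,np.array([(456,222),(402,366),(340,346),(389,199)])*s)],[.4,.3,0,0])
H=np.array([[0,.06,.02],[0,-.06,.02]])
print('tmpl corners',onplane(W2,np.array([(420,211),(470,212),(466,338),(419,336)])*s,.02).round(4).tolist())
print('holes',onplane(W2,np.array([(445,228.5),(442,323.5)])*s,.02).round(4).tolist(),onplane(T,np.array([(391.5,272.5),(457,281)])*s,.02).round(4).tolist())
for n,t,w in(('grease',(369.5,299),(390.5,212)),('tube',(419.5,300),(391.5,305)),('cap',(475.5,302),(390,401))):
    print(n,tri([(T,np.array(t)*s),(W2,np.array(w)*s)]).round(4))
o=[]
for d,(x,y,w,h) in((T,(100,210,96,60)),(W1,(205,115,100,130)),(W2,(225,105,90,140)),(T,(218,150,100,70))):
    o.append(cv2.resize(d['img'][y:y+h,x:x+w],(400,300),interpolation=cv2.INTER_CUBIC))
cv2.imwrite('pics/crop2.png',cv2.cvtColor(np.vstack([np.hstack(o[:2]),np.hstack(o[2:])]),cv2.COLOR_RGB2BGR))
E
python3 m2.py
```

```text
stand [ 0.5916 -0.03   -0.0023] -7.88 [[[-0.9, -0.9], [0.1, -0.5], [0.1, 0.2], [-1.2, 0.9]], [[1.1, 0.5], [0.3, 0.6], [0.2, 0.1]], [[0.7, -0.3], [-0.1, 0.4], [-0.7, -0.3]]]
mat [ 0.4368 -0.3127 -0.0017] -10.48 [[[-1.5, -1.1], [0.4, -1.1], [0.9, 0.3], [-1.2, 0.9]], [[-0.3, -0.8], [1.5, 1.1], [-0.5, 0.9]], [[1.0, 0.7], [-0.5, -1.2]]]
fix [ 0.4574  0.295  -0.0068] -1.59 [[[0.4, -1.2], [-0.6, -0.2], [-0.9, -1.3], [-0.7, -1.5]], [[0.2, -0.4], [2.5, 1.4], [1.2, 2.6], [-0.6, -1.6]], [[-0.7, -0.2], [0.3, 0.3], [-1.9, -0.0], [-2.9, -0.9]]]
tmpl corners [[0.5934, 0.0475, 0.02], [0.652, 0.0383, 0.02], [0.631, -0.1185, 0.02], [0.5721, -0.1076, 0.02]]
holes [[0.6204, 0.023, 0.02], [0.603, -0.095, 0.02]] [[0.6186, 0.0168, 0.02], [0.6012, -0.0938, 0.02]]
grease [0.5627 0.054  0.0888]
tube [ 0.5518 -0.026   0.1515]
cap [ 0.5405 -0.105   0.1935]
```

View pics/crop2.png

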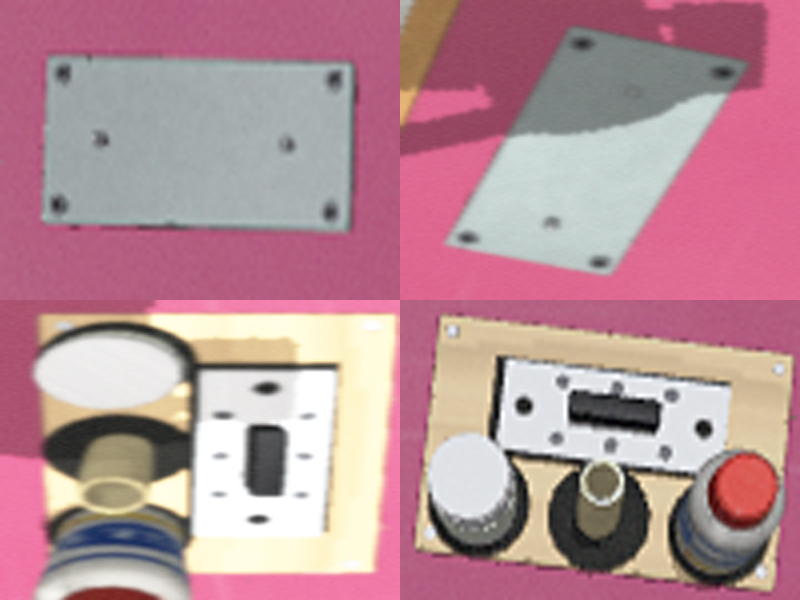

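Run:
```python
from m2 import *
th=np.linspace(0,2*np.pi,60)
for d,uv,z in((T,(368,298),.137),(W2,(389.5,215),.137),(S,(408,223),.137),(T,(419.5,301),.162),(W2,(391.5,305),.162),(S,(445,235),.162),(T,(475.5,302),.215),(W2,(390,401),.215),(S,(488,233),.215)): print(z,onplane(d,[np.array(uv)*s],z).round(4))
o=[]
for d,(x,y,w,h) in((T,(210,150,110,82)),(S,(230,125,130,97)),(W2,(220,100,110,82)),(W2,(220,190,110,82))):
    k=6; im=cv2.resize(d['img'],None,fx=k,fy=k,interpolation=cv2.INTER_CUBIC)
    for c,rs in(((.5609,.0551),((.026,.012),(.026,.122),(.034,.012))),((.5498,-.0242),((.014,.012),(.014,.162),(.034,.012))),((.539,-.1035),((.0275,.012),(.0275,.178),(.0195,.215),(.034,.012)))):
        for r,z in rs:
            P=np.c_[c[0]+r*np.cos(th),c[1]+r*np.sin(th),th*0+z]
            cv2.polylines(im,[np.int32((proj(d,P)+.5)*k)],1,(0,255,0) if r!=.034 else (255,255,0),1)
    o.append(cv2.resize(im[y*k:(y+h)*k,x*k:(x+w)*k],(400,300),interpolation=cv2.INTER_AREA))
cv2.imwrite('pics/ov1.png',cv2.cvtColor(np.vstack([np.hstack(o[:2]),np.hstack(o[2:])]),cv2.COLOR_RGB2BGR))
```

```text
stand [ 0.5916 -0.03   -0.0023] -7.88 [[[-0.9, -0.9], [0.1, -0.5], [0.1, 0.2], [-1.2, 0.9]], [[1.1, 0.5], [0.3, 0.6], [0.2, 0.1]], [[0.7, -0.3], [-0.1, 0.4], [-0.7, -0.3]]]
mat [ 0.4368 -0.3127 -0.0017] -10.48 [[[-1.5, -1.1], [0.4, -1.1], [0.9, 0.3], [-1.2, 0.9]], [[-0.3, -0.8], [1.5, 1.1], [-0.5, 0.9]], [[1.0, 0.7], [-0.5, -1.2]]]
fix [ 0.4574  0.295  -0.0068] -1.59 [[[0.4, -1.2], [-0.6, -0.2], [-0.9, -1.3], [-0.7, -1.5]], [[0.2, -0.4], [2.5, 1.4], [1.2, 2.6], [-0.6, -1.6]], [[-0.7, -0.2], [0.3, 0.3], [-1.9, -0.0], [-2.9, -0.9]]]
tmpl corners [[0.5934, 0.0475, 0.02], [0.652, 0.0383, 0.02], [0.631, -0.1185, 0.02], [0.5721, -0.1076, 0.02]]
holes [[0.6204, 0.023, 0.02], [0.603, -0.095, 0.02]] [[0.6186, 0.0168, 0.02], [0.6012, -0.0938, 0.02]]
grease [0.5627 0.054  0.0888]
tube [ 0.5518 -0.026   0.1515]
cap [ 0.5405 -0.105   0.1935]
0.137 [[0.559  0.0516 0.137 ]]
0.137 [[0.5616 0.0573 0.137 ]]
0.137 [[0.5629 0.0562 0.137 ]]
0.162 [[ 0.5489 -0.0258  0.162 ]]
0.162 [[ 0.5524 -0.0231  0.162 ]]
0.162 [[ 0.5495 -0.0242  0.162 ]]
0.215 [[ 0.5381 -0.1031  0.215 ]]
0.215 [[ 0.5421 -0.0938  0.215 ]]
0.215 [[ 0.5367 -0.1042  0.215 ]]
```

View pics/ov1.png

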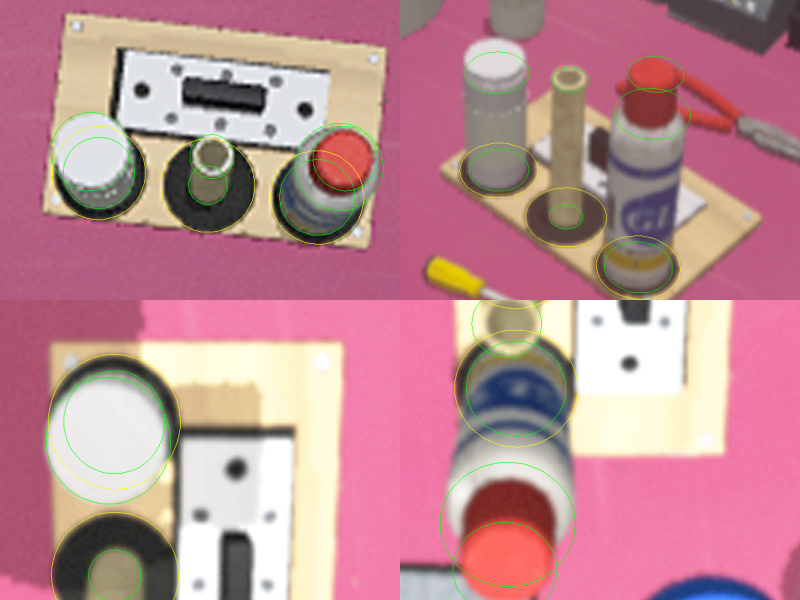

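The overlays agree: the discs, bases and tops of all three things fit the model places. The spots are grease (.5609,.0551), tube (.5498,-.0242) and spray (.539,-.1035), with stand yaw -7.9. I'll start with the spray can.

Run:
```python
from plan import *
a=[.24077,.63044,.21809,69.1]
a=back(a,[-.3,.3,-.5],[0,0,.9]);a=back(a,[.056,.45,0],[0,0,.92]);a=back(a,[.038,.9,0],[0,0,.87])
Y=-7.9
show(a,(.539,-.1035,.30,Y))
show((.539,-.1035,.21,Y),(.4239,-.3838,.21,Y),(.5498,-.0242,.24,Y),(.437,-.313,.19,Y),(.5609,.0551,.2,Y),(.4501,-.2422,.16,Y))
```

```text
CALL from [np.float64(0.56941), np.float64(0.02002), np.float64(0.41809), np.float64(-7.963)]
   (0.539, -0.1035, 0.3, -7.9) off [-0.0325, 0.3164, 0.2952] rot [0.0, 0.0, -0.0022] rows>=2.8
CALL from (0.539, -0.1035, 0.21, -7.9)
   (0.4239, -0.3838, 0.21, -7.9) off [-0.1887, 0.7336, 0.0] rot [0.0, 0.0, 0.0] rows>=4.8
CALL from (0.4239, -0.3838, 0.21, -7.9)
   (0.5498, -0.0242, 0.24, -7.9) off [0.1882, -0.9337, -0.075] rot [0.0, 0.0, 0.0] rows>=6.1
CALL from (0.5498, -0.0242, 0.24, -7.9)
   (0.437, -0.313, 0.19, -7.9) off [-0.1801, 0.7539, 0.125] rot [0.0, 0.0, 0.0] rows>=5.0
CALL from (0.437, -0.313, 0.19, -7.9)
   (0.5609, 0.0551, 0.2, -7.9) off [0.1803, -0.9541, -0.025] rot [0.0, 0.0, 0.0] rows>=6.2
CALL from (0.5609, 0.0551, 0.2, -7.9)
   (0.4501, -0.2422, 0.16, -7.9) off [-0.1722, 0.7743, 0.1] rot [0.0, 0.0, 0.0] rows>=5.1
```

{"method": "step_arm", "body": {
  "deltas": [
    {"offset":[-0.01,0.12,0.08],"delta_rot":[0,0,0],"fingers":1},
    {"offset":[-0.022,0.22,0.18],"delta_rot":[0,0,0],"fingers":1},
    {"offset":[-0.0325,0.3164,0.2952],"delta_rot":[0,0,0],"fingers":1},
    {"offset":[-0.0325,0.3164,0.2952],"delta_rot":[0,0,0],"fingers":1},
    {"offset":[-0.0325,0.3164,0.2952],"delta_rot":[0,0,0],"fingers":1}
  ],
  "force": 30
}}

```text
clock: 3.25
position: [0.5394, -0.1019, 0.302]
tcp_rot: [-180.0, -0.1, -7.9]
force: [1.1, -0.2, 0.3]
grip_width: 0.0932
```

{"method": "step_arm", "body": {
  "deltas": [
    {"offset":[0,0,0.1],"delta_rot":[0,0,0],"fingers":1},
    {"offset":[0,0,0.2],"delta_rot":[0,0,0],"fingers":1},
    {"offset":[0,0,0.3],"delta_rot":[0,0,0],"fingers":1},
    {"offset":[0,0,0.37],"delta_rot":[0,0,0],"fingers":1},
    {"offset":[0,0,0.3975],"delta_rot":[0,0,0],"fingers":1},
    {"offset":[0,0,0.3975],"delta_rot":[0,0,0],"fingers":0.4},
    {"offset":[0,0,0.3975],"delta_rot":[0,0,0],"fingers":-1},
    {"offset":[0,0,0.3975],"delta_rot":[0,0,0],"fingers":-1},
    {"offset":[0,0,0.3975],"delta_rot":[0,0,0],"fingers":-1},
    {"offset":[0,0,0.3975],"delta_rot":[0,0,0],"fingers":-1}
  ]
}}

```text
clock: 4.5
position: [0.5393, -0.1035, 0.142]
tcp_rot: [180.0, -0.0, -8.0]
force: [0.9, 0.8, 3.5]
grip_width: 0.0545
```

{"method": "step_arm", "body": {
  "deltas": [
    {"offset":[0,0,-0.05],"delta_rot":[0,0,0],"fingers":-1},
    {"offset":[0,0,-0.12],"delta_rot":[0,0,0],"fingers":-1},
    {"offset":[-0.02,0.08,-0.1725],"delta_rot":[0,0,0],"fingers":-1},
    {"offset":[-0.05,0.2,-0.1725],"delta_rot":[0,0,0],"fingers":-1},
    {"offset":[-0.085,0.34,-0.1725],"delta_rot":[0,0,0],"fingers":-1},
    {"offset":[-0.12,0.48,-0.1725],"delta_rot":[0,0,0],"fingers":-1},
    {"offset":[-0.155,0.6,-0.1725],"delta_rot":[0,0,0],"fingers":-1},
    {"offset":[-0.178,0.69,-0.1725],"delta_rot":[0,0,0],"fingers":-1},
    {"offset":[-0.1887,0.7336,-0.1725],"delta_rot":[0,0,0],"fingers":-1},
    {"offset":[-0.1887,0.7336,-0.1725],"delta_rot":[0,0,0],"fingers":-1}
  ]
}}

```text
clock: 5.75
position: [0.4234, -0.384, 0.211]
tcp_rot: [-180.0, -0.0, -8.0]
force: [0.2, 0.5, -1.7]
grip_width: 0.0546
```

{"method": "step_arm", "body": {
  "deltas": [
    {"offset":[0,0,0.05],"delta_rot":[0,0,0],"fingers":-1},
    {"offset":[0,0,0.1],"delta_rot":[0,0,0],"fingers":-1},
    {"offset":[0,0,0.15],"delta_rot":[0,0,0],"fingers":-1},
    {"offset":[0,0,0.175],"delta_rot":[0,0,0],"fingers":-1},
    {"offset":[0,0,0.185],"delta_rot":[0,0,0],"fingers":-1},
    {"offset":[0,0,0.19],"delta_rot":[0,0,0],"fingers":-1},
    {"offset":[0,0,0.19],"delta_rot":[0,0,0],"fingers":-1}
  ]
}}

```text
clock: 6.62
position: [0.4237, -0.3837, 0.135]
tcp_rot: [180.0, -0.0, -8.0]
force: [-0.9, 0.2, -2.0]
grip_width: 0.0548
```

{"method": "step_arm", "body": {
  "deltas": [
    {"offset":[0,0,0.002],"delta_rot":[0,0,0],"fingers":-1},
    {"offset":[0,0,0.004],"delta_rot":[0,0,0],"fingers":-1},
    {"offset":[0,0,0.004],"delta_rot":[0,0,0],"fingers":-1}
  ]
}}

```text
clock: 7.0
position: [0.4238, -0.3838, 0.134]
tcp_rot: [179.9, -0.1, -8.0]
force: [-0.6, 1.5, 4.5]
grip_width: 0.0545
```

{"method": "step_arm", "body": {
  "deltas": [
    {"offset":[0,0,0],"delta_rot":[0,0,0],"fingers":0.4},
    {"offset":[0,0,0],"delta_rot":[0,0,0],"fingers":1},
    {"offset":[0,0,0],"delta_rot":[0,0,0],"fingers":1},
    {"offset":[0,0,0],"delta_rot":[0,0,0],"fingers":1},
    {"offset":[0,0,-0.1],"delta_rot":[0,0,0],"fingers":1},
    {"offset":[0,0,-0.2],"delta_rot":[0,0,0],"fingers":1},
    {"offset":[0,0,-0.3],"delta_rot":[0,0,0],"fingers":1},
    {"offset":[0,0,-0.42],"delta_rot":[0,0,0],"fingers":1},
    {"offset":[0,0,-0.42],"delta_rot":[0,0,0],"fingers":1}
  ]
}}

```text
clock: 8.12
position: [0.4242, -0.3841, 0.305]
tcp_rot: [179.8, -0.3, -8.0]
force: [0.1, 0.9, -1.1]
grip_width: 0.0928
```

{"method": "step_arm", "body": {
  "deltas": [
    {"offset":[0.03,-0.15,0],"delta_rot":[0,0,0],"fingers":1},
    {"offset":[0.06,-0.3,0],"delta_rot":[0,0,0],"fingers":1},
    {"offset":[0.09,-0.45,0],"delta_rot":[0,0,0],"fingers":1},
    {"offset":[0.12,-0.6,0],"delta_rot":[0,0,0],"fingers":1},
    {"offset":[0.15,-0.75,0.05],"delta_rot":[0,0,0],"fingers":1},
    {"offset":[0.176,-0.88,0.1],"delta_rot":[0,0,0],"fingers":1},
    {"offset":[0.1882,-0.9337,0.15],"delta_rot":[0,0,0],"fingers":1},
    {"offset":[0.1882,-0.9337,0.15],"delta_rot":[0,0,0],"fingers":1},
    {"offset":[0.1882,-0.9337,0.15],"delta_rot":[0,0,0],"fingers":1}
  ]
}}

```text
clock: 9.25
position: [0.5498, -0.0247, 0.2412]
tcp_rot: [180.0, -0.0, -8.0]
force: [0.2, -0.2, 0.3]
grip_width: 0.0929
```

Run:
```python
from h import *
d=cam('scene','s1'); w=cam('wrist','w3')
cv2.imwrite('pics/v3.png',cv2.cvtColor(np.hstack([cv2.resize(d['img'][100:350,200:460],(400,384)),cv2.resize(w['img'],(400,384))]),cv2.COLOR_RGB2BGR))
```

```text
(no output)
```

View pics/v3.png

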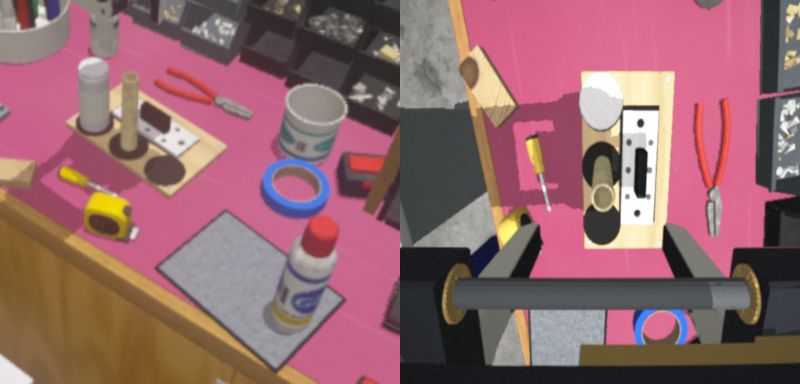

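The left view shows the spray can upright on the mat at about (305,275), and its disc on the stand is empty. The tube is next.

{"method": "step_arm", "body": {
  "deltas": [
    {"offset":[0,0,0.1],"delta_rot":[0,0,0],"fingers":1},
    {"offset":[0,0,0.2],"delta_rot":[0,0,0],"fingers":1},
    {"offset":[0,0,0.28],"delta_rot":[0,0,0],"fingers":1},
    {"offset":[0,0,0.306],"delta_rot":[0,0,0],"fingers":1},
    {"offset":[0,0,0.306],"delta_rot":[0,0,0],"fingers":-0.2},
    {"offset":[0,0,0.306],"delta_rot":[0,0,0],"fingers":-0.4},
    {"offset":[0,0,0.306],"delta_rot":[0,0,0],"fingers":-1},
    {"offset":[0,0,0.306],"delta_rot":[0,0,0],"fingers":-1},
    {"offset":[0,0,0.306],"delta_rot":[0,0,0],"fingers":-1},
    {"offset":[0,0,0.306],"delta_rot":[0,0,0],"fingers":-1}
  ]
}}

```text
clock: 10.6
position: [0.5499, -0.0241, 0.1186]
tcp_rot: [-180.0, -0.0, -8.0]
force: [-0.2, -0.9, -0.2]
grip_width: 0.0376
```

{"method": "step_arm", "body": {
  "deltas": [
    {"offset":[0,0,0],"delta_rot":[0,0,0],"fingers":-1},
    {"offset":[0,0,0],"delta_rot":[0,0,0],"fingers":-1},
    {"offset":[0,0,0],"delta_rot":[0,0,0],"fingers":-1}
  ]
}}

```text
clock: 10.98
position: [0.5499, -0.0241, 0.1186]
tcp_rot: [-180.0, -0.0, -8.0]
force: [0.0, 0.0, -0.2]
grip_width: 0.0275
```

{"method": "step_arm", "body": {
  "deltas": [
    {"offset":[0,0,-0.05],"delta_rot":[0,0,0],"fingers":-1},
    {"offset":[0,0,-0.14],"delta_rot":[0,0,0],"fingers":-1},
    {"offset":[-0.02,0.08,-0.14],"delta_rot":[0,0,0],"fingers":-1},
    {"offset":[-0.05,0.2,-0.14],"delta_rot":[0,0,0],"fingers":-1},
    {"offset":[-0.085,0.35,-0.14],"delta_rot":[0,0,0],"fingers":-1},
    {"offset":[-0.12,0.5,-0.14],"delta_rot":[0,0,0],"fingers":-1},
    {"offset":[-0.15,0.63,-0.14],"delta_rot":[0,0,0],"fingers":-1},
    {"offset":[-0.172,0.72,-0.14],"delta_rot":[0,0,0],"fingers":-1},
    {"offset":[-0.1801,0.7539,-0.14],"delta_rot":[0,0,0],"fingers":-1},
    {"offset":[-0.1801,0.7539,-0.14],"delta_rot":[0,0,0],"fingers":-1}
  ]
}}

```text
clock: 12.22
position: [0.4368, -0.3129, 0.1752]
tcp_rot: [-180.0, -0.0, -8.0]
force: [-0.8, -0.2, -2.1]
grip_width: 0.0275
```

{"method": "step_arm", "body": {
  "deltas": [
    {"offset":[0,0,0.05],"delta_rot":[0,0,0],"fingers":-1},
    {"offset":[0,0,0.1],"delta_rot":[0,0,0],"fingers":-1},
    {"offset":[0,0,0.14],"delta_rot":[0,0,0],"fingers":-1},
    {"offset":[0,0,0.152],"delta_rot":[0,0,0],"fingers":-1},
    {"offset":[0,0,0.158],"delta_rot":[0,0,0],"fingers":-1},
    {"offset":[0,0,0.161],"delta_rot":[0,0,0],"fingers":-1},
    {"offset":[0,0,0.161],"delta_rot":[0,0,0],"fingers":-1}
  ]
}}

```text
clock: 13.1
position: [0.437, -0.3129, 0.1106]
tcp_rot: [180.0, -0.0, -8.0]
force: [-0.1, -0.1, -2.3]
grip_width: 0.0275
```

{"method": "step_arm", "body": {
  "deltas": [
    {"offset":[0,0,0.002],"delta_rot":[0,0,0],"fingers":-1},
    {"offset":[0,0,0.004],"delta_rot":[0,0,0],"fingers":-1},
    {"offset":[0,0,0.004],"delta_rot":[0,0,0],"fingers":-1}
  ]
}}

```text
clock: 13.48
position: [0.4373, -0.3132, 0.1104]
tcp_rot: [179.9, -0.1, -8.0]
force: [-2.4, 0.8, 11.9]
grip_width: 0.0277
```

{"method": "step_arm", "body": {
  "deltas": [
    {"offset":[0,0,-0.003],"delta_rot":[0,0,0],"fingers":0.4},
    {"offset":[0,0,-0.003],"delta_rot":[0,0,0],"fingers":1},
    {"offset":[0,0,-0.003],"delta_rot":[0,0,0],"fingers":1},
    {"offset":[0,0,-0.003],"delta_rot":[0,0,0],"fingers":1},
    {"offset":[0,0,-0.05],"delta_rot":[0,0,0],"fingers":1},
    {"offset":[0,0,-0.15],"delta_rot":[0,0,0],"fingers":1},
    {"offset":[0,0,-0.23],"delta_rot":[0,0,0],"fingers":1},
    {"offset":[0,0,-0.23],"delta_rot":[0,0,0],"fingers":1},
    {"offset":[0,0,-0.23],"delta_rot":[0,0,0],"fingers":1}
  ]
}}

```text
clock: 14.6
position: [0.4367, -0.3127, 0.2007]
tcp_rot: [180.0, -0.0, -8.0]
force: [-0.2, 0.7, 0.5]
grip_width: 0.0931
```

{"method": "step_arm", "body": {
  "deltas": [
    {"offset":[0.02,-0.1,0],"delta_rot":[0,0,0],"fingers":1},
    {"offset":[0.05,-0.25,0],"delta_rot":[0,0,0],"fingers":1},
    {"offset":[0.08,-0.4,0],"delta_rot":[0,0,0],"fingers":1},
    {"offset":[0.11,-0.55,0],"delta_rot":[0,0,0],"fingers":1},
    {"offset":[0.14,-0.7,0],"delta_rot":[0,0,0],"fingers":1},
    {"offset":[0.165,-0.85,0],"delta_rot":[0,0,0],"fingers":1},
    {"offset":[0.1803,-0.9541,0],"delta_rot":[0,0,0],"fingers":1},
    {"offset":[0.1803,-0.9541,0],"delta_rot":[0,0,0],"fingers":1},
    {"offset":[0.1803,-0.9541,0],"delta_rot":[0,0,0],"fingers":1}
  ]
}}

```text
clock: 15.72
position: [0.5607, 0.0549, 0.1998]
tcp_rot: [180.0, 0.1, -7.9]
force: [-0.4, -0.7, -0.1]
grip_width: 0.0929
```

{"method": "step_arm", "body": {
  "deltas": [
    {"offset":[0,0,0.1],"delta_rot":[0,0,0],"fingers":1},
    {"offset":[0,0,0.2],"delta_rot":[0,0,0],"fingers":1},
    {"offset":[0,0,0.28],"delta_rot":[0,0,0],"fingers":1},
    {"offset":[0,0,0.3],"delta_rot":[0,0,0],"fingers":1},
    {"offset":[0,0,0.3],"delta_rot":[0,0,0],"fingers":0.4},
    {"offset":[0,0,0.3],"delta_rot":[0,0,0],"fingers":-1},
    {"offset":[0,0,0.3],"delta_rot":[0,0,0],"fingers":-1},
    {"offset":[0,0,0.3],"delta_rot":[0,0,0],"fingers":-1},
    {"offset":[0,0,0.3],"delta_rot":[0,0,0],"fingers":-1},
    {"offset":[0,0,0.3],"delta_rot":[0,0,0],"fingers":-1}
  ]
}}

```text
clock: 16.98
position: [0.5612, 0.0553, 0.0809]
tcp_rot: [-180.0, -0.0, -8.0]
force: [-0.9, -0.5, 3.3]
grip_width: 0.0516
```

{"method": "step_arm", "body": {
  "deltas": [
    {"offset":[0,0,-0.05],"delta_rot":[0,0,0],"fingers":-1},
    {"offset":[0,0,-0.14],"delta_rot":[0,0,0],"fingers":-1},
    {"offset":[-0.02,0.08,-0.14],"delta_rot":[0,0,0],"fingers":-1},
    {"offset":[-0.045,0.2,-0.14],"delta_rot":[0,0,0],"fingers":-1},
    {"offset":[-0.08,0.35,-0.14],"delta_rot":[0,0,0],"fingers":-1},
    {"offset":[-0.11,0.5,-0.14],"delta_rot":[0,0,0],"fingers":-1},
    {"offset":[-0.14,0.64,-0.14],"delta_rot":[0,0,0],"fingers":-1},
    {"offset":[-0.165,0.74,-0.14],"delta_rot":[0,0,0],"fingers":-1},
    {"offset":[-0.1722,0.7743,-0.14],"delta_rot":[0,0,0],"fingers":-1},
    {"offset":[-0.1722,0.7743,-0.14],"delta_rot":[0,0,0],"fingers":-1}
  ]
}}

```text
clock: 18.23
position: [0.4499, -0.2423, 0.1372]
tcp_rot: [-180.0, -0.0, -8.0]
force: [0.0, 0.8, -3.5]
grip_width: 0.0518
```

{"method": "step_arm", "body": {
  "deltas": [
    {"offset":[0,0,0.05],"delta_rot":[0,0,0],"fingers":-1},
    {"offset":[0,0,0.1],"delta_rot":[0,0,0],"fingers":-1},
    {"offset":[0,0,0.14],"delta_rot":[0,0,0],"fingers":-1},
    {"offset":[0,0,0.152],"delta_rot":[0,0,0],"fingers":-1},
    {"offset":[0,0,0.16],"delta_rot":[0,0,0],"fingers":-1},
    {"offset":[0,0,0.163],"delta_rot":[0,0,0],"fingers":-1},
    {"offset":[0,0,0.163],"delta_rot":[0,0,0],"fingers":-1}
  ]
}}

```text
clock: 19.1
position: [0.4502, -0.2422, 0.0729]
tcp_rot: [180.0, -0.0, -8.0]
force: [-6.1, 2.7, 8.0]
grip_width: 0.0516
```

{"method": "step_arm", "body": {
  "deltas": [
    {"offset":[0,0,-0.003],"delta_rot":[0,0,0],"fingers":0.4},
    {"offset":[0,0,-0.003],"delta_rot":[0,0,0],"fingers":1},
    {"offset":[0,0,-0.003],"delta_rot":[0,0,0],"fingers":1},
    {"offset":[0,0,-0.003],"delta_rot":[0,0,0],"fingers":1},
    {"offset":[0,0,-0.05],"delta_rot":[0,0,0],"fingers":1},
    {"offset":[0,0,-0.15],"delta_rot":[0,0,0],"fingers":1},
    {"offset":[0,0,-0.25],"delta_rot":[0,0,0],"fingers":1},
    {"offset":[0,0,-0.25],"delta_rot":[0,0,0],"fingers":1}
  ]
}}

```text
clock: 20.1
position: [0.4511, -0.2426, 0.176]
tcp_rot: [179.9, -0.3, -8.0]
force: [-0.3, -0.2, -0.9]
grip_width: 0.0928
```

{"method": "step_arm", "body": {
  "deltas": [
    {"offset":[0.05,-0.12,-0.1],"delta_rot":[0,0,0],"fingers":1},
    {"offset":[0.12,-0.25,-0.2],"delta_rot":[0,0,0],"fingers":1},
    {"offset":[0.19,-0.38,-0.2],"delta_rot":[0,0,0],"fingers":1},
    {"offset":[0.26,-0.52,-0.2],"delta_rot":[0,0,0],"fingers":1},
    {"offset":[0.325,-0.65,-0.2],"delta_rot":[0,0,0],"fingers":1},
    {"offset":[0.325,-0.6565,-0.2],"delta_rot":[0,0,0],"fingers":1},
    {"offset":[0.325,-0.6565,-0.2],"delta_rot":[0,0,0],"fingers":1},
    {"offset":[0.325,-0.6565,-0.2],"delta_rot":[0,0,0],"fingers":1}
  ]
}}

```text
clock: 21.1
position: [0.6146, -0.001, 0.2516]
tcp_rot: [180.0, -0.0, -8.0]
force: [0.2, 0.2, -0.0]
grip_width: 0.0928
```

Run:
```python
from h import *
d=cam('scene','s2'); w=cam('wrist','w4'); t=cam('top','t2'); print(sense()['position'],sense()['tcp_rot'])
a=cv2.resize(w['img'][20:290,100:420],(500,422),interpolation=cv2.INTER_CUBIC); b=cv2.resize(d['img'][100:350,200:460],(300,288)); b=np.vstack([b,np.zeros((134,300,3),np.uint8)])
cv2.imwrite('pics/v4.png',cv2.cvtColor(np.hstack([a,b]),cv2.COLOR_RGB2BGR))
```

```text
[ 0.61476264 -0.00090988  0.25173557] [ 1.79999830e+02 -3.04676433e-02 -8.04038224e+00]
```

View pics/v4.png

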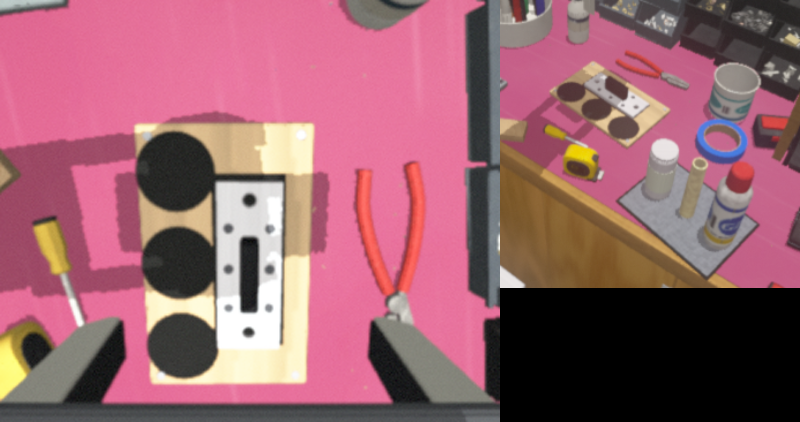

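The picture shows all three standing upright on the mat and all three discs clear. The template holes are at (250,200) and (248,332) in the crop. I'll extract centroids.

```bash
cat > hole.py <<'E'
from h import *
def cen(d,uv,r,thr=None,dark=True):
    g=cv2.cvtColor(d['img'],cv2.COLOR_RGB2GRAY).astype(float); u,v=map(int,np.round(uv)); x=g[v-r:v+r+1,u-r:u+r+1]
    lo,hi=x.min(),np.percentile(x,80); w=np.clip((hi-x)/(hi-lo)-.35,0,1) if dark else np.clip((x-lo)/(hi-lo)-.35,0,1)
    n,lab,st,c=cv2.connectedComponentsWithStats((w>0).astype(np.uint8)); k=np.argmin([np.hypot(*(q-r)) if i and st[i,4]>2 else 1e9 for i,q in enumerate(c)])
    w=w*(lab==k); yy,xx=np.mgrid[-r:r+1,-r:r+1]; return np.array([u+(w*xx).sum()/w.sum(),v+(w*yy).sum()/w.sum()])
E
python3 - <<'E'
from hole import *
w=load('w4');t=load('t2')
h=[cen(w,p,6) for p in((260,148),(258.7,232.5))]
P=onplane(w,h,.018); print('W4',np.round(h,1).tolist(),P.round(4).tolist(),P.mean(0).round(4),'L',np.linalg.norm(P[0]-P[1]),'yaw',np.degrees(np.arctan2(-(P[0]-P[1])[0],(P[0]-P[1])[1])))
h2=[cen(t,p*.64,4) for p in np.array([(391.5,272.5),(457,281)])]
P=onplane(t,h2,.018); print('T',np.round(h2,1).tolist(),P.round(4).tolist(),P.mean(0).round(4),'L',np.linalg.norm(P[0]-P[1]),'yaw',np.degrees(np.arctan2(-(P[0]-P[1])[0],(P[0]-P[1])[1])))
for i in 0,1: print('tri',tri([(w,h[i]),(t,h2[i])]).round(4))
b=cen(w,(259,188),24)
print('block(top z.054)',onplane(w,[b],.054).round(4))
D=[cen(w,p,28) for p in((212,129.4),(214.6,187.7),(216.5,240.8))]
print('discs W4',np.round(D,1).tolist(),onplane(w,D,.012).round(4).tolist())
D=[cen(t,proj(t,[p])[0],16) for p in((.5609,.0551,.012),(.5498,-.0242,.012),(.539,-.1035,.012))]
print('discs T',onplane(t,D,.012).round(4).tolist())
E
```

```text
W4 [[259.2, 147.6], [258.7, 232.1]] [[0.6202, 0.0237, 0.018], [0.6026, -0.0953, 0.018]] [ 0.6114 -0.0358  0.018 ] L 0.12029579897296348 yaw -8.394201335654031
T [[251.1, 172.2], [289.5, 180.0]] [[0.6248, 0.0152, 0.018], [0.6013, -0.0859, 0.018]] [ 0.6131 -0.0353  0.018 ] L 0.10385217179676612 yaw -13.08660902659368
tri [0.6228 0.0193 0.0143]
tri [ 0.6011 -0.0864  0.0349]
block(top z.054) [[ 0.6128 -0.0267  0.054 ]]
discs W4 [[211.9, 129.6], [214.3, 187.3], [215.4, 241.4]] [[0.5614, 0.0553, 0.012], [0.5506, -0.0228, 0.012], [0.5375, -0.1035, 0.012]]
discs T [[0.5783, 0.0577, 0.012], [0.5833, -0.0251, 0.012], [0.5372, -0.1303, 0.012]]
```

The discs match my places to within about 1.5 mm. The template centre is (.6114,-.0358) with yaw -8.4. The top picture was occluded by the arm, so I discard it. Now the dowels from the same kind of viewpoint.

{"method": "step_arm", "body": {
  "deltas": [
    {"offset":[-0.08,-0.12,0],"delta_rot":[0,0,0],"fingers":1},
    {"offset":[-0.16,-0.24,0],"delta_rot":[0,0,-0.08],"fingers":1},
    {"offset":[-0.24,-0.36,0],"delta_rot":[0,0,-0.15],"fingers":1},
    {"offset":[-0.32,-0.48,0],"delta_rot":[0,0,-0.22],"fingers":1},
    {"offset":[-0.4,-0.6,0],"delta_rot":[0,0,-0.22],"fingers":1},
    {"offset":[-0.46,-0.7,0],"delta_rot":[0,0,-0.22],"fingers":1},
    {"offset":[-0.5046,-0.763,0],"delta_rot":[0,0,-0.22],"fingers":1},
    {"offset":[-0.5046,-0.763,0],"delta_rot":[0,0,-0.22],"fingers":1},
    {"offset":[-0.5046,-0.763,0],"delta_rot":[0,0,-0.22],"fingers":1}
  ]
}}

```text
clock: 22.38
position: [0.4578, 0.3295, 0.2515]
tcp_rot: [180.0, -0.0, -1.7]
force: [0.2, 0.1, 0.6]
grip_width: 0.0931
```

Run:
```python
from h import *
w=cam('wrist','w5'); print(sense()['position'],sense()['tcp_rot'])
cv2.imwrite('pics/v5.png',cv2.cvtColor(cv2.resize(w['img'][50:290,120:400],(700,600),interpolation=cv2.INTER_CUBIC),cv2.COLOR_RGB2BGR))
```

```text
[0.45800709 0.32931803 0.25150185] [ 1.79996825e+02 -1.82481899e-02 -1.72397645e+00]
```

View pics/v5.png

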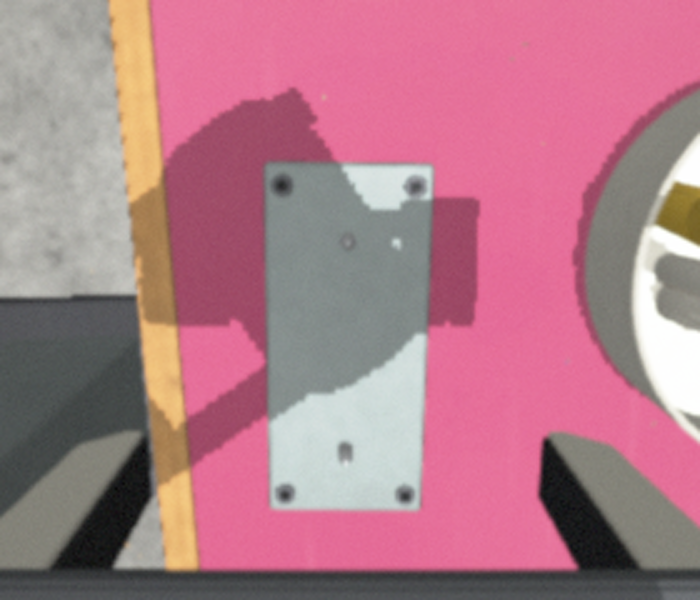

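Run:
```python
from m import *
w=load('w5'); g=cv2.cvtColor(w['img'],cv2.COLOR_RGB2GRAY)
cr=lambda p:np.float32(p)/2.5+[120,50]-.3
c=cv2.cornerSubPix(g,cr([(433,164),(421,510),(271,510),(265,164)]).astype(np.float32).reshape(-1,1,2),(3,3),(-1,-1),(3,50,.01)).reshape(-1,2)
obj=rect(.09,.2,.014)
r,tr=fit(obj,[(w,[0,1,2,3],c)],[.455,.295,0,0]); print('free z',r.x.round(4),np.degrees(r.x[3]),r.fun.round(2))
def f(p):
    cc,n=np.cos(p[2]),np.sin(p[2]); P=obj@np.array([[cc,-n,0],[n,cc,0],[0,0,1]]).T+[p[0],p[1],0]; return (proj(w,P)-c).ravel()
r=least_squares(f,[.455,.295,0]); print('z0',r.x.round(4),np.degrees(r.x[2]),r.fun.round(2)); x=r.x
k=12; o=[]
for sg in(1,-1):
    b=np.array([x[0]-np.sin(x[2])*.06*sg, x[1]+np.cos(x[2])*.06*sg]); th=np.linspace(0,6.28,40)
    im=cv2.resize(w['img'],None,fx=k,fy=k,interpolation=cv2.INTER_CUBIC); im2=im.copy()
    for R,z in((.004,.014),(.004,.026),(.001,.034)):
        cv2.polylines(im2,[np.int32((proj(w,np.c_[b[0]+R*np.cos(th),b[1]+R*np.sin(th),th*0+z])+.5)*k)],1,(0,255,0),1)
    u,v=np.int32((proj(w,[[*b,.024]])[0]+.5)*k); print('dowel',sg,b.round(4),(u/k,v/k))
    o.append(np.hstack([q[v-140:v+140,u-140:u+140] for q in(im,im2)]))
cv2.imwrite('pics/v6.png',cv2.cvtColor(np.vstack(o),cv2.COLOR_RGB2BGR))
```

```text
free z [ 0.458   0.2954 -0.0071 -0.0368] -2.109547802304528 [ 1.02 -0.1  -0.02 -0.02 -0.05 -0.4  -0.86  0.49]
z0 [ 0.458   0.2968 -0.0366] -2.095712304736789 [ 1.61 -1.12  0.45  1.31 -0.56  0.94 -1.52 -0.52]
dowel 1 [0.4602 0.3568] (np.float64(259.3333333333333), np.float64(147.08333333333334))
dowel -1 [0.4558 0.2369] (np.float64(258.75), np.float64(232.75))
```

View pics/v6.png

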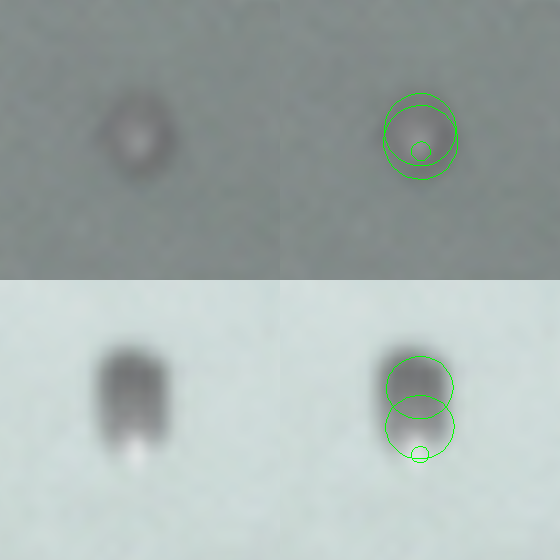

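The overlay shows the dowels slightly off the corner fit, by about +0.8 mm in y and -0.5 mm in x. The corrected fixture centre is (.4574,.2977) with yaw about -2.3.

Run:
```python
from plan import *
a=[.24077,.63044,.21809,69.1]
a=back(a,[-.3,.3,-.5],[0,0,.9]);a=back(a,[.056,.45,0],[0,0,.92]);a=back(a,[.038,.9,0],[0,0,.87]);a=back(a,[-.0325,.3164,.2952],[0]*3)
for o in([0,0,.3975],[-.1887,.7336,-.1725],[0,0,.194],[0,0,-.42],[.1882,-.9337,.15],[0,0,.306],[-.1801,.7539,-.14],[0,0,.165],[0,0,-.23],[.1803,-.9541,0],[0,0,.3],[-.1722,.7743,-.14],[0,0,.163],[0,0,-.25],[.325,-.6565,-.2]): a=back(a,o,[0]*3); print(a[:3])
a=back(a,[-.5046,-.763,0],[0,0,-.22]); a=[float(v) for v in a];print(a)
G=(.6114,-.0357,.025,-8.4)
show(a,(*G[:2],.15,G[3]),G)
show(G,[(*G[:2],.13,G[3]),(.4574,.2977,.13,-2.3)],(.4574,.2977,.05,-2.3))
```

```text
[np.float64(0.539), np.float64(-0.10352), np.float64(0.14101)]
[np.float64(0.4236), np.float64(-0.38367), np.float64(0.21001)]
[np.float64(0.4236), np.float64(-0.38367), np.float64(0.13241)]
[np.float64(0.4236), np.float64(-0.38367), np.float64(0.30041)]
[np.float64(0.54989), np.float64(-0.02422), np.float64(0.24041)]
[np.float64(0.54989), np.float64(-0.02422), np.float64(0.11801)]
[np.float64(0.43677), np.float64(-0.31289), np.float64(0.17401)]
[np.float64(0.43677), np.float64(-0.31289), np.float64(0.10801)]
[np.float64(0.43677), np.float64(-0.31289), np.float64(0.20001)]
[np.float64(0.56106), np.float64(0.05508), np.float64(0.20001)]
[np.float64(0.56106), np.float64(0.05508), np.float64(0.08001)]
[np.float64(0.44994), np.float64(-0.24211), np.float64(0.13601)]
[np.float64(0.44994), np.float64(-0.24211), np.float64(0.07081)]
[np.float64(0.44994), np.float64(-0.24211), np.float64(0.17081)]
[np.float64(0.61507), np.float64(-5e-05), np.float64(0.25081)]
[0.45746, 0.33017, 0.25081, -1.66]
CALL from [0.45746, 0.33017, 0.25081, -1.66]
   (0.6114, -0.0357, 0.15, -8.4) off [0.4112, 0.9031, 0.252] rot [0.0, -0.0, 0.2353] rows>=6.6
CALL from (0.6114, -0.0357, 0.15, -8.4)
   (0.6114, -0.0357, 0.025, -8.4) off [0.0, -0.0, 0.3125] rot [0.0, 0.0, 0.0] rows>=2.0
CALL from (0.6114, -0.0357, 0.025, -8.4)
   (0.6114, -0.0357, 0.13, -8.4) off [0.0, 0.0, -0.2625] rot [0.0, 0.0, 0.0] rows>=1.7
   (0.4574, 0.2977, 0.13, -2.3) off [-0.5026, -0.7683, -0.2625] rot [0.0, 0.0, -0.2129] rows>=6.1
CALL from (0.4574, 0.2977, 0.13, -2.3)
   (0.4574, 0.2977, 0.05, -2.3) off [0.0, -0.0, 0.2] rot [0.0, 0.0, 0.0] rows>=1.3
```

{"method": "step_arm", "body": {
  "deltas": [
    {"offset":[0.06,0.13,0],"delta_rot":[0,0,0.05],"fingers":1},
    {"offset":[0.12,0.27,0],"delta_rot":[0,0,0.1],"fingers":1},
    {"offset":[0.18,0.4,0.05],"delta_rot":[0,0,0.15],"fingers":1},
    {"offset":[0.24,0.53,0.1],"delta_rot":[0,0,0.2],"fingers":1},
    {"offset":[0.3,0.66,0.15],"delta_rot":[0,0,0.2353],"fingers":1},
    {"offset":[0.36,0.8,0.2],"delta_rot":[0,0,0.2353],"fingers":1},
    {"offset":[0.4112,0.9031,0.252],"delta_rot":[0,0,0.2353],"fingers":1},
    {"offset":[0.4112,0.9031,0.252],"delta_rot":[0,0,0.2353],"fingers":1},
    {"offset":[0.4112,0.9031,0.252],"delta_rot":[0,0,0.2353],"fingers":0.3}
  ]
}}

```text
clock: 23.55
position: [0.6113, -0.0362, 0.1509]
tcp_rot: [-180.0, -0.0, -8.5]
force: [0.3, 0.3, -0.1]
grip_width: 0.0872
```

{"method": "step_arm", "body": {
  "deltas": [
    {"offset":[0,0,0.1],"delta_rot":[0,0,0],"fingers":0},
    {"offset":[0,0,0.2],"delta_rot":[0,0,0],"fingers":0},
    {"offset":[0,0,0.28],"delta_rot":[0,0,0],"fingers":0},
    {"offset":[0,0,0.3125],"delta_rot":[0,0,0],"fingers":0},
    {"offset":[0,0,0.3125],"delta_rot":[0,0,0],"fingers":-1},
    {"offset":[0,0,0.3125],"delta_rot":[0,0,0],"fingers":-1},
    {"offset":[0,0,0.3125],"delta_rot":[0,0,0],"fingers":-1},
    {"offset":[0,0,0.3125],"delta_rot":[0,0,0],"fingers":-1},
    {"offset":[0,0,0.3125],"delta_rot":[0,0,0],"fingers":-1},
    {"offset":[0,0,0.3125],"delta_rot":[0,0,0],"fingers":-1}
  ]
}}

```text
clock: 24.8
position: [0.6119, -0.0356, 0.0266]
tcp_rot: [-180.0, -0.1, -8.4]
force: [-1.6, 1.3, 7.3]
grip_width: 0.0158
```

{"method": "step_arm", "body": {
  "deltas": [
    {"offset":[0,0,-0.1],"delta_rot":[0,0,0],"fingers":-1},
    {"offset":[0,0,-0.2625],"delta_rot":[0,0,0],"fingers":-1},
    {"offset":[-0.07,-0.1,-0.2625],"delta_rot":[0,0,0],"fingers":-1},
    {"offset":[-0.15,-0.22,-0.2625],"delta_rot":[0,0,-0.06],"fingers":-1},
    {"offset":[-0.23,-0.35,-0.2625],"delta_rot":[0,0,-0.12],"fingers":-1},
    {"offset":[-0.32,-0.48,-0.2625],"delta_rot":[0,0,-0.18],"fingers":-1},
    {"offset":[-0.4,-0.61,-0.2625],"delta_rot":[0,0,-0.2129],"fingers":-1},
    {"offset":[-0.47,-0.72,-0.2625],"delta_rot":[0,0,-0.2129],"fingers":-1},
    {"offset":[-0.5026,-0.7683,-0.2625],"delta_rot":[0,0,-0.2129],"fingers":-1},
    {"offset":[-0.5026,-0.7683,-0.2625],"delta_rot":[0,0,-0.2129],"fingers":-1}
  ]
}}

```text
clock: 26.05
position: [0.4567, 0.2989, 0.1305]
tcp_rot: [180.0, 0.0, -2.2]
force: [0.1, -0.7, -1.8]
grip_width: 0.0157
```

{"method": "step_arm", "body": {
  "deltas": [
    {"offset":[0,0,0.08],"delta_rot":[0,0,0],"fingers":-1},
    {"offset":[0,0,0.14],"delta_rot":[0,0,0],"fingers":-1},
    {"offset":[0,0,0.19],"delta_rot":[0,0,0],"fingers":-1},
    {"offset":[0,0,0.19],"delta_rot":[0,0,0],"fingers":-1},
    {"offset":[0,0,0.19],"delta_rot":[0,0,0],"fingers":-1}
  ]
}}

```text
clock: 26.68
position: [0.458, 0.2978, 0.0555]
tcp_rot: [-180.0, -0.0, -2.3]
force: [-0.2, -0.3, -1.9]
grip_width: 0.0159
```

Run:
```python
from h import *
w=cam('wrist','w6'); d=cam('scene','s3'); t=cam('top','t3'); s=sense(); print(s['position'],s['tcp_rot'],s['force'],s['wrist_torque'])
a=cv2.resize(w['img'],(400,300)); b=cv2.resize(d['img'][130:210,120:227],(400,300),interpolation=cv2.INTER_CUBIC); c=cv2.resize(t['img'][205:277,98:194],(400,300),interpolation=cv2.INTER_CUBIC)
cv2.imwrite('pics/v7.png',cv2.cvtColor(np.vstack([np.hstack([a,b]),np.hstack([c,c*0])]),cv2.COLOR_RGB2BGR))
```

```text
[0.45791905 0.2980599  0.05558475] [-1.79953493e+02 -6.87372246e-02 -2.30390576e+00] [-0.41181483  0.51673714 -1.47062604] [-0.06038731  0.05622234  0.01183241]
```

View pics/v7.png

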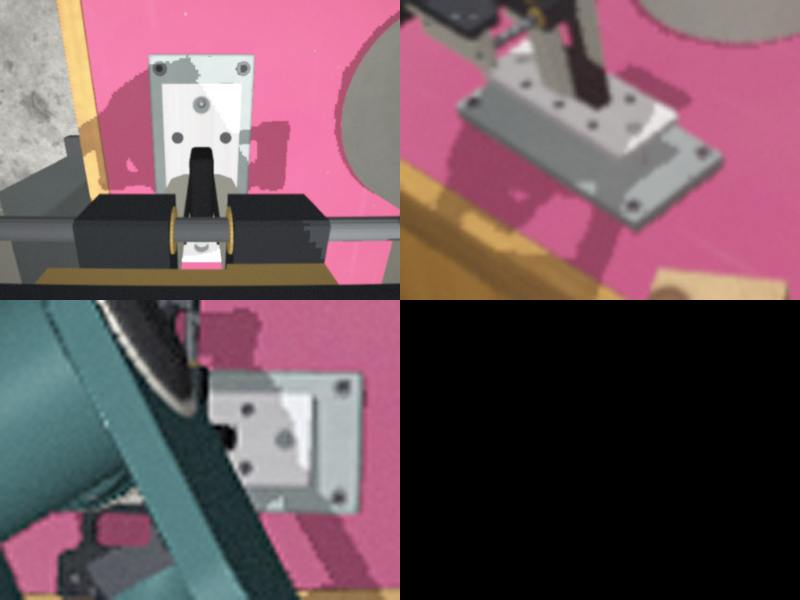

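The holes appear centred over the dowels: a dowel tip is visible inside each hole at (201,103) and (201,247) in the wrist view. I'll lower gently.

{"method": "step_arm", "body": {
  "deltas": [
    {"offset":[0,0,0.015],"delta_rot":[0,0,0],"fingers":-1},
    {"offset":[0,0,0.03],"delta_rot":[0,0,0],"fingers":-1},
    {"offset":[0,0,0.04],"delta_rot":[0,0,0],"fingers":-1},
    {"offset":[0,0,0.05],"delta_rot":[0,0,0],"fingers":-1},
    {"offset":[0,0,0.05],"delta_rot":[0,0,0],"fingers":-1}
  ]
}}

```text
clock: 27.45
position: [0.4573, 0.2978, 0.0342]
tcp_rot: [180.0, 0.0, -2.3]
force: [0.0, 0.3, -1.4]
grip_width: 0.0155
```

{"method": "step_arm", "body": {
  "deltas": [
    {"offset":[0,0,0.006],"delta_rot":[0,0,0],"fingers":-1},
    {"offset":[0,0,0.012],"delta_rot":[0,0,0],"fingers":-1},
    {"offset":[0,0,0.016],"delta_rot":[0,0,0],"fingers":-1},
    {"offset":[0,0,0.018],"delta_rot":[0,0,0],"fingers":-1},
    {"offset":[0,0,0.018],"delta_rot":[0,0,0],"fingers":-1}
  ]
}}

```text
clock: 28.08
position: [0.4575, 0.2979, 0.0286]
tcp_rot: [180.0, -0.0, -2.3]
force: [-7.4, -5.0, 13.6]
grip_width: 0.0158
```

{"method": "step_arm", "body": {
  "deltas": [
    {"offset":[0,0,0],"delta_rot":[0,0,0],"fingers":-0.5},
    {"offset":[0,0,0],"delta_rot":[0,0,0],"fingers":0},
    {"offset":[0,0,0],"delta_rot":[0,0,0],"fingers":0},
    {"offset":[0,0,-0.05],"delta_rot":[0,0,0],"fingers":0.3},
    {"offset":[0,0,-0.18],"delta_rot":[0,0,0],"fingers":0.6},
    {"offset":[0,-0.03,-0.32],"delta_rot":[0,0,0],"fingers":1},
    {"offset":[0,-0.06,-0.46],"delta_rot":[0,0,0],"fingers":1},
    {"offset":[0,-0.08,-0.56],"delta_rot":[0,0,0],"fingers":1},
    {"offset":[0,-0.08,-0.56],"delta_rot":[0,0,0],"fingers":1},
    {"offset":[0,-0.08,-0.56],"delta_rot":[0,0,0],"fingers":1}
  ]
}}

```text
clock: 29.32
position: [0.4585, 0.3296, 0.2514]
tcp_rot: [180.0, 0.0, -2.3]
force: [0.2, -0.7, -0.1]
grip_width: 0.0928
```

Run:
```python
from h import *
w=cam('wrist','w7'); d=cam('scene','s4'); s=sense(); print(s['position'],s['tcp_rot'],s['force'])
a=cv2.resize(w['img'][100:270,190:330],(400,486),interpolation=cv2.INTER_CUBIC); b=cv2.resize(d['img'][130:210,120:227],(400,486),interpolation=cv2.INTER_CUBIC)
cv2.imwrite('pics/v8.png',cv2.cvtColor(np.hstack([a,b]),cv2.COLOR_RGB2BGR))
from plan import *
a=back((.4574,.2977,.0268,-2.3),[0,-.08,-.56],[0]*3); a=[float(x) for x in a]; print(a)
Y=-7.96
show(a,[(.48,.15,.22,-2.3),(.47,-.05,.2,Y),(.44994,-.24211,.17,Y)])
show((.44994,-.24211,.07081,Y),[(.56106,.05508,.135,Y)])
show((.56106,.05508,.2,Y),[(.43677,-.31289,.2,Y)])
show((.43677,-.31289,.17,Y),[(.54989,-.02422,.17,Y)])
show((.54989,-.02422,.24,Y),[(.4236,-.38367,.3,Y)])
show((.4236,-.38367,.2,Y),[(.539,-.10352,.2,Y)])
```

```text
[0.45839467 0.32943338 0.25041794] [ 1.79947714e+02  7.26588220e-02 -2.31174846e+00] [-0.32427875 -0.1146103  -0.90957935]
[0.45868, 0.32967, 0.2508, -2.3]
CALL from [0.45868, 0.32967, 0.2508, -2.3]
   (0.48, 0.15, 0.22, -2.3) off [0.0713, 0.4467, 0.077] rot [0.0, 0.0, 0.0] rows>=2.9
   (0.47, -0.05, 0.2, -7.96) off [0.0664, 0.9473, 0.127] rot [0.0, -0.0, 0.1976] rows>=6.1
   (0.44994, -0.24211, 0.17, -7.96) off [0.0355, 1.4292, 0.202] rot [0.0, -0.0, 0.1976] rows>=9.2
CALL from (0.44994, -0.24211, 0.07081, -7.96)
   (0.56106, 0.05508, 0.135, -7.96) off [0.1722, -0.7743, -0.1605] rot [0.0, 0.0, 0.0] rows>=5.2
CALL from (0.56106, 0.05508, 0.2, -7.96)
   (0.43677, -0.31289, 0.2, -7.96) off [-0.1803, 0.9541, 0.0] rot [0.0, 0.0, 0.0] rows>=6.2
CALL from (0.43677, -0.31289, 0.17, -7.96)
   (0.54989, -0.02422, 0.17, -7.96) off [0.1801, -0.7539, -0.0] rot [0.0, 0.0, 0.0] rows>=5.0
CALL from (0.54989, -0.02422, 0.24, -7.96)
   (0.4236, -0.38367, 0.3, -7.96) off [-0.1882, 0.9337, -0.15] rot [0.0, 0.0, 0.0] rows>=6.2
CALL from (0.4236, -0.38367, 0.2, -7.96)
   (0.539, -0.10352, 0.2, -7.96) off [0.1887, -0.7336, -0.0] rot [0.0, 0.0, 0.0] rows>=4.8
```

View pics/v8.png

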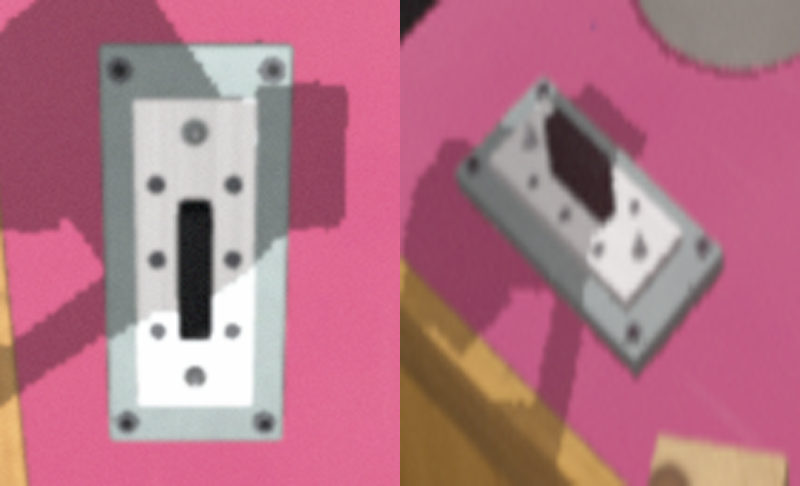

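The template is seated: both dowels stick up through their holes at (195,132) and (195,376), and the plate lies flat on the base. Now I return the grease can.

{"method": "step_arm", "body": {
  "deltas": [
    {"offset":[0.02,0.15,0.03],"delta_rot":[0,0,0],"fingers":1},
    {"offset":[0.05,0.3,0.06],"delta_rot":[0,0,0],"fingers":1},
    {"offset":[0.0713,0.4467,0.077],"delta_rot":[0,0,0],"fingers":1},
    {"offset":[0.07,0.6,0.1],"delta_rot":[0,0,0.1],"fingers":1},
    {"offset":[0.07,0.75,0.12],"delta_rot":[0,0,0.1976],"fingers":1},
    {"offset":[0.068,0.88,0.127],"delta_rot":[0,0,0.1976],"fingers":1},
    {"offset":[0.0664,0.9473,0.127],"delta_rot":[0,0,0.1976],"fingers":1},
    {"offset":[0.0664,0.9473,0.127],"delta_rot":[0,0,0.1976],"fingers":1}
  ]
}}

```text
clock: 30.42
position: [0.4695, -0.0514, 0.1997]
tcp_rot: [180.0, 0.1, -8.1]
force: [-0.2, -0.3, 0.6]
grip_width: 0.093
```

{"method": "step_arm", "body": {
  "deltas": [
    {"offset":[0.005,0.15,0.02],"delta_rot":[0,0,0],"fingers":1},
    {"offset":[0.01,0.3,0.05],"delta_rot":[0,0,0],"fingers":1},
    {"offset":[0.015,0.43,0.075],"delta_rot":[0,0,0],"fingers":1},
    {"offset":[0.0168,0.4826,0.075],"delta_rot":[0,0,0],"fingers":1},
    {"offset":[0.0168,0.4826,0.075],"delta_rot":[0,0,0],"fingers":1},
    {"offset":[0.0168,0.4826,0.075],"delta_rot":[0,0,0],"fingers":1}
  ]
}}

```text
clock: 31.18
position: [0.4502, -0.2409, 0.1703]
tcp_rot: [-180.0, 0.0, -7.9]
force: [0.4, -0.3, 0.8]
grip_width: 0.0927
```

{"method": "step_arm", "body": {
  "deltas": [
    {"offset":[0,0,0.08],"delta_rot":[0,0,0],"fingers":1},
    {"offset":[0,0,0.16],"delta_rot":[0,0,0],"fingers":1},
    {"offset":[0,0,0.23],"delta_rot":[0,0,0],"fingers":1},
    {"offset":[0,0,0.248],"delta_rot":[0,0,0],"fingers":1},
    {"offset":[0,0,0.248],"delta_rot":[0,0,0],"fingers":0.4},
    {"offset":[0,0,0.248],"delta_rot":[0,0,0],"fingers":-1},
    {"offset":[0,0,0.248],"delta_rot":[0,0,0],"fingers":-1},
    {"offset":[0,0,0.248],"delta_rot":[0,0,0],"fingers":-1},
    {"offset":[0,0,0.248],"delta_rot":[0,0,0],"fingers":-1},
    {"offset":[0,0,0.248],"delta_rot":[0,0,0],"fingers":-1}
  ]
}}

```text
clock: 32.42
position: [0.45, -0.2421, 0.0716]
tcp_rot: [180.0, -0.0, -8.0]
force: [-0.6, 0.7, 1.6]
grip_width: 0.0517
```

Gripped at cmd z .0708. I lift to .135 and carry it to the start spot.

{"method": "step_arm", "body": {
  "deltas": [
    {"offset":[0,0,-0.05],"delta_rot":[0,0,0],"fingers":-1},
    {"offset":[0,0,-0.16],"delta_rot":[0,0,0],"fingers":-1},
    {"offset":[0.02,-0.08,-0.1605],"delta_rot":[0,0,0],"fingers":-1},
    {"offset":[0.045,-0.2,-0.1605],"delta_rot":[0,0,0],"fingers":-1},
    {"offset":[0.08,-0.35,-0.1605],"delta_rot":[0,0,0],"fingers":-1},
    {"offset":[0.11,-0.5,-0.1605],"delta_rot":[0,0,0],"fingers":-1},
    {"offset":[0.14,-0.64,-0.1605],"delta_rot":[0,0,0],"fingers":-1},
    {"offset":[0.165,-0.74,-0.1605],"delta_rot":[0,0,0],"fingers":-1},
    {"offset":[0.1722,-0.7743,-0.1605],"delta_rot":[0,0,0],"fingers":-1},
    {"offset":[0.1722,-0.7743,-0.1605],"delta_rot":[0,0,0],"fingers":-1}
  ]
}}

```text
clock: 33.67
position: [0.5611, 0.0555, 0.136]
tcp_rot: [180.0, 0.0, -7.9]
force: [0.1, -0.8, -4.2]
grip_width: 0.0518
```

{"method": "step_arm", "body": {
  "deltas": [
    {"offset":[0,0,0.05],"delta_rot":[0,0,0],"fingers":-1},
    {"offset":[0,0,0.1],"delta_rot":[0,0,0],"fingers":-1},
    {"offset":[0,0,0.125],"delta_rot":[0,0,0],"fingers":-1},
    {"offset":[0,0,0.134],"delta_rot":[0,0,0],"fingers":-1},
    {"offset":[0,0,0.138],"delta_rot":[0,0,0],"fingers":-1},
    {"offset":[0,0,0.14],"delta_rot":[0,0,0],"fingers":-1},
    {"offset":[0,0,0.14],"delta_rot":[0,0,0],"fingers":-1}
  ]
}}

```text
clock: 34.55
position: [0.5613, 0.0553, 0.0799]
tcp_rot: [-180.0, -0.0, -8.0]
force: [-0.3, -0.1, -3.3]
grip_width: 0.0517
```

{"method": "step_arm", "body": {
  "deltas": [
    {"offset":[0,0,0.002],"delta_rot":[0,0,0],"fingers":-1},
    {"offset":[0,0,0.003],"delta_rot":[0,0,0],"fingers":-1},
    {"offset":[0,0,0.003],"delta_rot":[0,0,0],"fingers":-1}
  ]
}}

```text
clock: 34.92
position: [0.5614, 0.0553, 0.0796]
tcp_rot: [-180.0, -0.1, -8.0]
force: [-3.8, -0.5, 8.3]
grip_width: 0.0519
```

{"method": "step_arm", "body": {
  "deltas": [
    {"offset":[0,0,-0.003],"delta_rot":[0,0,0],"fingers":0.4},
    {"offset":[0,0,-0.003],"delta_rot":[0,0,0],"fingers":1},
    {"offset":[0,0,-0.003],"delta_rot":[0,0,0],"fingers":1},
    {"offset":[0,0,-0.003],"delta_rot":[0,0,0],"fingers":1},
    {"offset":[0,0,-0.05],"delta_rot":[0,0,0],"fingers":1},
    {"offset":[0,0,-0.18],"delta_rot":[0,0,0],"fingers":1},
    {"offset":[0,0,-0.3055],"delta_rot":[0,0,0],"fingers":1},
    {"offset":[0,0,-0.3055],"delta_rot":[0,0,0],"fingers":1},
    {"offset":[0,0,-0.3055],"delta_rot":[0,0,0],"fingers":1}
  ]
}}

```text
clock: 36.05
position: [0.561, 0.0552, 0.2008]
tcp_rot: [-180.0, -0.0, -8.0]
force: [-0.1, 0.3, -1.3]
grip_width: 0.093
```

{"method": "step_arm", "body": {
  "deltas": [
    {"offset":[-0.02,0.1,0],"delta_rot":[0,0,0],"fingers":1},
    {"offset":[-0.05,0.25,0],"delta_rot":[0,0,0],"fingers":1},
    {"offset":[-0.08,0.4,0],"delta_rot":[0,0,0],"fingers":1},
    {"offset":[-0.11,0.55,0],"delta_rot":[0,0,0],"fingers":1},
    {"offset":[-0.14,0.7,0],"delta_rot":[0,0,0],"fingers":1},
    {"offset":[-0.165,0.85,0],"delta_rot":[0,0,0],"fingers":1},
    {"offset":[-0.1803,0.9541,0],"delta_rot":[0,0,0],"fingers":1},
    {"offset":[-0.1803,0.9541,0],"delta_rot":[0,0,0],"fingers":1},
    {"offset":[-0.1803,0.9541,0],"delta_rot":[0,0,0],"fingers":1}
  ]
}}

```text
clock: 37.17
position: [0.4366, -0.3123, 0.1996]
tcp_rot: [-179.9, 0.1, -8.0]
force: [0.2, 0.6, 0.2]
grip_width: 0.0931
```

{"method": "step_arm", "body": {
  "deltas": [
    {"offset":[0,0,0.1],"delta_rot":[0,0,0],"fingers":1},
    {"offset":[0,0,0.2],"delta_rot":[0,0,0],"fingers":1},
    {"offset":[0,0,0.23],"delta_rot":[0,0,0],"fingers":1},
    {"offset":[0,0,0.23],"delta_rot":[0,0,0],"fingers":-0.2},
    {"offset":[0,0,0.23],"delta_rot":[0,0,0],"fingers":-0.4},
    {"offset":[0,0,0.23],"delta_rot":[0,0,0],"fingers":-1},
    {"offset":[0,0,0.23],"delta_rot":[0,0,0],"fingers":-1},
    {"offset":[0,0,0.23],"delta_rot":[0,0,0],"fingers":-1},
    {"offset":[0,0,0.23],"delta_rot":[0,0,0],"fingers":-1},
    {"offset":[0,0,0.23],"delta_rot":[0,0,0],"fingers":-1}
  ]
}}

```text
clock: 38.42
position: [0.4368, -0.3128, 0.1085]
tcp_rot: [-180.0, 0.0, -8.0]
force: [4.3, -0.7, -2.0]
grip_width: 0.0275
```

{"method": "step_arm", "body": {
  "deltas": [
    {"offset":[0,0,0],"delta_rot":[0,0,0],"fingers":-1},
    {"offset":[0,0,0],"delta_rot":[0,0,0],"fingers":-1}
  ]
}}

```text
clock: 38.67
position: [0.4368, -0.3127, 0.1085]
tcp_rot: [-180.0, 0.0, -8.0]
force: [-0.3, 0.0, -0.0]
grip_width: 0.0277
```

{"method": "step_arm", "body": {
  "deltas": [
    {"offset":[0,0,-0.05],"delta_rot":[0,0,0],"fingers":-1},
    {"offset":[0,0,-0.165],"delta_rot":[0,0,0],"fingers":-1},
    {"offset":[0.02,-0.08,-0.165],"delta_rot":[0,0,0],"fingers":-1},
    {"offset":[0.05,-0.2,-0.165],"delta_rot":[0,0,0],"fingers":-1},
    {"offset":[0.085,-0.35,-0.165],"delta_rot":[0,0,0],"fingers":-1},
    {"offset":[0.12,-0.5,-0.165],"delta_rot":[0,0,0],"fingers":-1},
    {"offset":[0.15,-0.63,-0.165],"delta_rot":[0,0,0],"fingers":-1},
    {"offset":[0.172,-0.72,-0.165],"delta_rot":[0,0,0],"fingers":-1},
    {"offset":[0.1801,-0.7539,-0.165],"delta_rot":[0,0,0],"fingers":-1},
    {"offset":[0.1801,-0.7539,-0.165],"delta_rot":[0,0,0],"fingers":-1}
  ]
}}

```text
clock: 39.92
position: [0.55, -0.0239, 0.1751]
tcp_rot: [180.0, -0.0, -7.9]
force: [-0.6, -0.7, -2.7]
grip_width: 0.0273
```

{"method": "step_arm", "body": {
  "deltas": [
    {"offset":[0,0,0.05],"delta_rot":[0,0,0],"fingers":-1},
    {"offset":[0,0,0.1],"delta_rot":[0,0,0],"fingers":-1},
    {"offset":[0,0,0.125],"delta_rot":[0,0,0],"fingers":-1},
    {"offset":[0,0,0.137],"delta_rot":[0,0,0],"fingers":-1},
    {"offset":[0,0,0.142],"delta_rot":[0,0,0],"fingers":-1},
    {"offset":[0,0,0.144],"delta_rot":[0,0,0],"fingers":-1},
    {"offset":[0,0,0.144],"delta_rot":[0,0,0],"fingers":-1}
  ]
}}

```text
clock: 40.8
position: [0.5501, -0.0241, 0.1173]
tcp_rot: [-180.0, -0.0, -8.0]
force: [0.3, 1.0, -2.5]
grip_width: 0.0279
```

{"method": "step_arm", "body": {
  "deltas": [
    {"offset":[0,0,0.002],"delta_rot":[0,0,0],"fingers":-1},
    {"offset":[0,0,0.003],"delta_rot":[0,0,0],"fingers":-1},
    {"offset":[0,0,0.003],"delta_rot":[0,0,0],"fingers":-1}
  ]
}}

```text
clock: 41.18
position: [0.5502, -0.0241, 0.1165]
tcp_rot: [-180.0, -0.1, -8.0]
force: [-1.1, 0.8, 5.7]
grip_width: 0.0278
```

{"method": "step_arm", "body": {
  "deltas": [
    {"offset":[0,0,-0.002],"delta_rot":[0,0,0],"fingers":0.4},
    {"offset":[0,0,-0.002],"delta_rot":[0,0,0],"fingers":1},
    {"offset":[0,0,-0.002],"delta_rot":[0,0,0],"fingers":1},
    {"offset":[0,0,-0.002],"delta_rot":[0,0,0],"fingers":1},
    {"offset":[0,0,-0.05],"delta_rot":[0,0,0],"fingers":1},
    {"offset":[0,0,-0.18],"delta_rot":[0,0,0],"fingers":1},
    {"offset":[0,0,-0.32],"delta_rot":[0,0,0],"fingers":1},
    {"offset":[0,0,-0.462],"delta_rot":[0,0,0],"fingers":1},
    {"offset":[0,0,-0.462],"delta_rot":[0,0,0],"fingers":1},
    {"offset":[0,0,-0.462],"delta_rot":[0,0,0],"fingers":1}
  ]
}}

```text
clock: 42.42
position: [0.5498, -0.0241, 0.3009]
tcp_rot: [180.0, -0.0, -8.0]
force: [0.4, 0.9, -1.0]
grip_width: 0.0931
```

{"method": "step_arm", "body": {
  "deltas": [
    {"offset":[-0.03,0.15,0],"delta_rot":[0,0,0],"fingers":1},
    {"offset":[-0.06,0.3,0],"delta_rot":[0,0,0],"fingers":1},
    {"offset":[-0.09,0.45,0],"delta_rot":[0,0,0],"fingers":1},
    {"offset":[-0.12,0.6,0],"delta_rot":[0,0,0],"fingers":1},
    {"offset":[-0.15,0.75,0],"delta_rot":[0,0,0],"fingers":1},
    {"offset":[-0.176,0.88,0],"delta_rot":[0,0,0],"fingers":1},
    {"offset":[-0.1882,0.9337,0],"delta_rot":[0,0,0],"fingers":1},
    {"offset":[-0.1882,0.9337,0],"delta_rot":[0,0,0],"fingers":1},
    {"offset":[-0.1882,0.9337,0],"delta_rot":[0,0,0],"fingers":1}
  ]
}}

```text
clock: 43.55
position: [0.4241, -0.3825, 0.3003]
tcp_rot: [-180.0, 0.0, -7.9]
force: [-0.2, 0.8, -0.3]
grip_width: 0.0929
```

{"method": "step_arm", "body": {
  "deltas": [
    {"offset":[0,0,0.1],"delta_rot":[0,0,0],"fingers":1},
    {"offset":[0,0,0.2],"delta_rot":[0,0,0],"fingers":1},
    {"offset":[0,0,0.3],"delta_rot":[0,0,0],"fingers":1},
    {"offset":[0,0,0.39],"delta_rot":[0,0,0],"fingers":1},
    {"offset":[0,0,0.419],"delta_rot":[0,0,0],"fingers":1},
    {"offset":[0,0,0.419],"delta_rot":[0,0,0],"fingers":0.4},
    {"offset":[0,0,0.419],"delta_rot":[0,0,0],"fingers":-1},
    {"offset":[0,0,0.419],"delta_rot":[0,0,0],"fingers":-1},
    {"offset":[0,0,0.419],"delta_rot":[0,0,0],"fingers":-1},
    {"offset":[0,0,0.419],"delta_rot":[0,0,0],"fingers":-1}
  ]
}}

```text
clock: 44.8
position: [0.4238, -0.3837, 0.1335]
tcp_rot: [180.0, -0.0, -8.0]
force: [0.6, 0.1, 3.3]
grip_width: 0.0543
```

{"method": "step_arm", "body": {
  "deltas": [
    {"offset":[0,0,-0.05],"delta_rot":[0,0,0],"fingers":-1},
    {"offset":[0,0,-0.16],"delta_rot":[0,0,0],"fingers":-1},
    {"offset":[0.02,-0.08,-0.16],"delta_rot":[0,0,0],"fingers":-1},
    {"offset":[0.05,-0.2,-0.16],"delta_rot":[0,0,0],"fingers":-1},
    {"offset":[0.085,-0.34,-0.16],"delta_rot":[0,0,0],"fingers":-1},
    {"offset":[0.12,-0.48,-0.16],"delta_rot":[0,0,0],"fingers":-1},
    {"offset":[0.155,-0.6,-0.16],"delta_rot":[0,0,0],"fingers":-1},
    {"offset":[0.178,-0.69,-0.16],"delta_rot":[0,0,0],"fingers":-1},
    {"offset":[0.1887,-0.7336,-0.16],"delta_rot":[0,0,0],"fingers":-1},
    {"offset":[0.1887,-0.7336,-0.16],"delta_rot":[0,0,0],"fingers":-1}
  ]
}}

```text
clock: 46.05
position: [0.5392, -0.1029, 0.1975]
tcp_rot: [180.0, -0.0, -7.9]
force: [0.1, -0.6, -1.6]
grip_width: 0.055
```

{"method": "step_arm", "body": {
  "deltas": [
    {"offset":[0,0,0.05],"delta_rot":[0,0,0],"fingers":-1},
    {"offset":[0,0,0.1],"delta_rot":[0,0,0],"fingers":-1},
    {"offset":[0,0,0.125],"delta_rot":[0,0,0],"fingers":-1},
    {"offset":[0,0,0.134],"delta_rot":[0,0,0],"fingers":-1},
    {"offset":[0,0,0.139],"delta_rot":[0,0,0],"fingers":-1},
    {"offset":[0,0,0.141],"delta_rot":[0,0,0],"fingers":-1},
    {"offset":[0,0,0.141],"delta_rot":[0,0,0],"fingers":-1}
  ]
}}

```text
clock: 46.92
position: [0.5392, -0.1034, 0.1415]
tcp_rot: [180.0, -0.1, -8.0]
force: [-1.5, -0.1, 5.3]
grip_width: 0.0547
```

{"method": "step_arm", "body": {
  "deltas": [
    {"offset":[0,0,0],"delta_rot":[0,0,0],"fingers":0.4},
    {"offset":[0,0,0],"delta_rot":[0,0,0],"fingers":1},
    {"offset":[0,0,0],"delta_rot":[0,0,0],"fingers":1},
    {"offset":[0,0,0],"delta_rot":[0,0,0],"fingers":1},
    {"offset":[0,0,-0.1],"delta_rot":[0,0,0],"fingers":1},
    {"offset":[0,0,-0.22],"delta_rot":[0,0,0],"fingers":1},
    {"offset":[0,0,-0.36],"delta_rot":[0,0,0],"fingers":1},
    {"offset":[0,0,-0.45],"delta_rot":[0,0,0],"fingers":1},
    {"offset":[0,0,-0.45],"delta_rot":[0,0,0],"fingers":1}
  ]
}}

```text
clock: 48.05
position: [0.5396, -0.1035, 0.3236]
tcp_rot: [180.0, -0.3, -8.0]
force: [-0.4, 0.3, 0.0]
grip_width: 0.0932
```

{"method": "step_arm", "body": {
  "deltas": [
    {"offset":[0.01,-0.1,-0.1],"delta_rot":[0,0,0],"fingers":1},
    {"offset":[0.02,-0.2,-0.2],"delta_rot":[0,0,0],"fingers":1},
    {"offset":[0.0325,-0.3164,-0.245],"delta_rot":[0,0,0],"fingers":1},
    {"offset":[0.0325,-0.3164,-0.245],"delta_rot":[0,0,0],"fingers":1},
    {"offset":[0.0325,-0.3164,-0.245],"delta_rot":[0,0,0],"fingers":1},
    {"offset":[0.0325,-0.3164,-0.245],"delta_rot":[0,0,0],"fingers":1}
  ]
}}

```text
clock: 48.8
position: [0.5692, 0.0192, 0.4176]
tcp_rot: [180.0, 0.1, -8.0]
force: [-0.4, 0.6, 0.2]
grip_width: 0.0926
```

Run:
```python
from h import *
d=cam('scene','s5'); w=cam('wrist','w8'); print(sense()['position'],sense()['clock'])
a=load('scene0')['img'];b=load('w2')['img']
q=lambda i,x,y,ww,hh: cv2.resize(i[y:y+hh,x:x+ww],(400,300),interpolation=cv2.INTER_CUBIC)
bx=(120,105,260,195);bw=(200,90,140,165)
print('scene diff',np.abs(a[125:225,230:350].astype(int)-d['img'][125:225,230:350]).mean())
for nm,i,j,(x,y,ww,hh) in(('S grease',a,d['img'],(245,133,32,57)),('S tube',a,d['img'],(276,143,20,60)),('S spray',a,d['img'],(294,143,30,80)),('W grease',b,w['img'],(228,112,45,45)),('W spray',b,w['img'],(228,205,45,70))):
    g=[np.float64(cv2.cvtColor(np.ascontiguousarray(k[y:y+hh,x:x+ww]),cv2.COLOR_RGB2GRAY)) for k in(i,j)]
    print(nm,np.round(cv2.phaseCorrelate(*g,cv2.createHanningWindow((ww,hh),cv2.CV_64F)),2))
cv2.imwrite('pics/v9.png',cv2.cvtColor(np.vstack([np.hstack([q(a,*bx),q(d['img'],*bx)]),np.hstack([q(b,*bw),q(w['img'],*bw)])]),cv2.COLOR_RGB2BGR))
```

```text
[0.56925361 0.01931288 0.41800174] 48.9
scene diff 9.920333333333334Traceback (most recent call last):
  File "<stdin>", line 9, in <module>
    return _wrapfunc(a, 'round', decimals=decimals, out=out)
    return _wrapit(obj, method, *args, **kwds)
    conv = _array_converter(obj)
ValueError: setting an array element with a sequence. The requested array has an inhomogeneous shape after 1 dimensions. The detected shape was (2,) + inhomogeneous part.
```

Run:
```python
from h import *
d=load('s5'); w=load('w8')
a=load('scene0')['img'];b=load('w2')['img']
q=lambda i,x,y,ww,hh: cv2.resize(i[y:y+hh,x:x+ww],(400,300),interpolation=cv2.INTER_CUBIC)
bx=(120,105,260,195);bw=(200,90,140,165)
for nm,i,j,(x,y,ww,hh) in(('S grease',a,d['img'],(245,133,32,57)),('S tube',a,d['img'],(276,143,20,60)),('S spray',a,d['img'],(294,143,30,80)),('W grease',b,w['img'],(228,112,45,45)),('W spray',b,w['img'],(228,205,45,70)),('W stand ref',b,w['img'],(295,100,40,150))):
    g=[np.float64(cv2.cvtColor(np.ascontiguousarray(k[y:y+hh,x:x+ww]),cv2.COLOR_RGB2GRAY)) for k in(i,j)]
    sh,rr=cv2.phaseCorrelate(*g,cv2.createHanningWindow((ww,hh),cv2.CV_64F)); print(nm,np.round(sh,2),round(rr,2))
cv2.imwrite('pics/v9.png',cv2.cvtColor(np.vstack([np.hstack([q(a,*bx),q(d['img'],*bx)]),np.hstack([q(b,*bw),q(w['img'],*bw)])]),cv2.COLOR_RGB2BGR))
```

```text
S grease [-0.   -0.56] 0.68
S tube [-0.81 -0.36] 0.55
S spray [0.09 0.05] 0.82
W grease [ 0.57 -0.62] 0.92
W spray [ 0.36 -1.28] 0.9
W stand ref [ 0.04 -0.96] 0.7
```

View pics/v9.png

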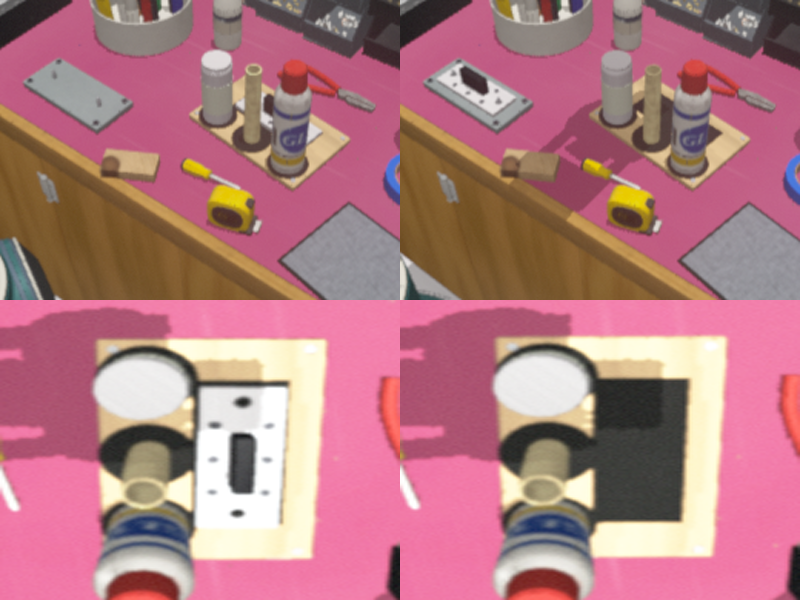

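The before and after views match. All three stand upright on their original discs, with shifts below about 1 px (about 1 mm), and the template lies on both dowels. The arm is clear, so I hand in.

```bash
python3 -c "
from cell import *
print(close_job())"
```

```text
the job is handed in; nothing more can be done
None
```

The job is done in the order asked and handed in at about 49 s of the 134 s limit. I first moved the spray can, tube and grease can upright onto the mat. Then I laid the template over both dowels, and last I put the three back on their starting spots.

**Template:** The last pictures show both dowels through the holes and the plate flat on the base. The height at contact also matched a fully seated plate.

**Cans and tube:** All three stand upright on their original discs. Compared with the starting pictures they shifted by less than about 1 pixel, roughly 1–2 mm. The exception is the spray can in the wrist view, which moved 1.3 pixels. About 1 pixel of that is the camera itself, because the stand moved by the same amount in that view.

**Checks that disagreed:**
- One measurement from the top camera was useless because the arm blocked the view, so I dropped it.
- The fixture position from its corners differed from the visible dowels by about 1 mm, so I went by the dowels.
- Early height estimates for the tops of the things were up to about 5 cm off for the grease can and about 2 cm for the others. They came from roughly picked pixels, and overlaying the models on the images settled it.

The highest force shown at the end of any move was about 16 N.

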